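# Couple a vacuum pump manifold and tighten the recessed head nut

### The job

Couple up the little vacuum pump on the bench: first turn the cam lock on its low step clockwise, fully round to its stop, so that its hook draws the manifold in against the pump. Then take the long T-handled socket key from the rack, reach down the deep bore in the tall head and turn the square nut at its bottom clockwise until it is fully tight against its stop. Finally stand the key back upright in a pocket of the rack, and leave everything else on the bench where it is.

Things in the scene. Friction and masses are not known exactly. Their poses are not given: they have to be found in the camera images.
- cam (a joint): cam lock on the pump's low step, vertical axis through point cam_grip; 0 = open, 3.14 = hard stop, manifold drawn in (the 6 mm gap between manifold and step closed). Grows as the cam turns clockwise seen from above. Starts between 0 and 0.5, takes about 0.1 N m, stays where left.
- cam_grip (a point): on the cam's axis in the grip bar on top of the cam disc: bar 44 mm long along x (small nose at +x), 14 mm thick along y, 34 mm tall, its top 13 mm above this point. The 40 mm wide disc's top is 21 mm below this point; a steel hook of 35 mm radius turns under it. Axis to tall head's wall 80 mm, to manifold about 50 mm. x and y turn with the cam, z up.
- pump: fixed pump, origin on the bench. Tall head 80 x 80 mm centred at y = 75 mm, top at 120 mm, with the deep bore; a low step (80 mm wide, top at 70 mm) runs to y = -90 mm, cam axis at y = -45 mm; then the manifold block (50 mm, 94 mm high, brass stubs to 118 mm). Motor, 94 mm in diameter, 105 mm high, lies from the head along +x to x = 172 mm. z up.
- bore_mouth (a point): centre of the mouth of the bore in the top of the tall head, 120 mm above the bench. The bore is vertical, 41 mm in diameter, 90 mm deep.
- nut (a joint): turn of the square nut at the bottom of the bore, vertical axis; 0 = slack, 2.6 = tight at its hard stop. Grows as the nut turns clockwise seen from above. Starts between 0 and 0.9, takes about 0.1 N m, stays where left, does not rise or sink.
- nut_top (a point): top of the nut on the bore's axis, 66 mm below the bore's mouth. The nut is square, 16 mm across flats, 18 mm high, flats square to the point's x and y, with a 12 mm square pilot 4 mm high on top, whose top is this point. x and y turn with the nut, z up. The bore floor is 24 mm below this point.
- key: long steel T-handled socket key (about 0.32 kg) upright in a rack pocket. Origin at the centre of its lower (socket) end, z up to the handle. Socket 35 mm round, 40 mm tall, with a 19 mm square hole 24 mm deep, sides along x and y; shank above 12 mm thick; overall 153 mm. Seated on the nut, its end is on the bore floor and it has about 0.2 rad free turn each way.
- key_bar (a point): centre of the long key's T-bar, 142 mm above its socket end, axes as the key's. The bar is 90 mm long along x, 16 mm thick along y, 22 mm tall. In the bore or in a pocket the key stands on its own when let go.
- rack: the fixed grey plastic key rack, 80 (x) x 170 (y) x 50 mm high, origin on the bench under its middle, with two round pockets 43 mm in diameter and 42 mm deep at y = +55 and -55 mm.
- pocket_a (a point): centre of the floor of the rack's pocket at its +y end, 8 mm above the bench; the rack's top is 42 mm above it.
- pocket_b (a point): centre of the floor of the rack's pocket at its -y end, 8 mm above the bench; the rack's top is 42 mm above it.
- short_key: a short key of the same make, only 92 mm long, too short for the bore, standing in the other pocket; origin at its socket end. Bystander.
- beaker: glass cup, 64 mm wide, 80 mm high, origin under its middle. Bystander beside the pump.
- bottle: amber bottle, 48 mm wide, 105 mm high, origin under its middle. Bystander behind the pump.
- dish: flat culture dish, 92 mm wide, 17 mm high, origin under its middle. Bystander in front of the rack.
- driver: screwdriver lying behind the rack. Bystander.
- slide_box: blue slide box, 62 x 102 x 35 mm, origin under its middle. Bystander between pump and rack, on the robot side.
- stand: heavy fixed laboratory stand between pump and rack, on the far side: base 70 x 60 x 14 mm, an upright 12 mm rod to 374 mm above the bench at its origin, a clamp block 30 x 24 x 24 mm at 300 mm and a 10 mm arm from it reaching 85 mm along +x. An obstacle.
- wrench: spanner lying at the far side of the bench. Bystander.
Not all that is in view belongs to the job. Leave any red look-alike of the key alone.

How it is judged:
On the way, in this order (a step that is already met when the one before it is completed fails the run):
1. the cam is turned fully round, the manifold drawn in (value of joint cam above 2.95 rad), for 0.1 s.
2. the long key stands on the nut, its socket over the square (horizontal distance between key and nut_top below 0.006 m and z of key in the frame of nut_top below -0.012 m and angle between key's own z axis and vertical below 0.12 rad), for 0.1 s.
3. the nut is turned tight with the key on it (value of joint nut above 2.45 rad and horizontal distance between key and nut_top below 0.008 m and z of key in the frame of nut_top below -0.008 m), for 0.1 s.
At the end, for the whole second after the job is handed in: The cam reads over 2.95 rad and the nut over 2.45 rad; the long key stands in a pocket of the rack (within 12 mm of its centre, socket end within 6 mm of its floor, leaning less than 0.2 rad), let go and at rest (value of joint cam above 2.95 rad and value of joint nut above 2.45 rad and (horizontal distance between key and pocket_a below 0.012 m or horizontal distance between key and pocket_b below 0.012 m) and z of key in the frame of rack below 0.014 m and angle between key's own z axis and vertical below 0.2 rad and linear speed of key below 0.02 m/s); the robot touches nothing.
It fails at once if a bystander is moved more than 40 mm (distance of any of short_key, beaker, bottle, dish, driver, slide_box, wrench from where it was at the start of the episode above 0.04 m).
It fails at once if an upright bystander is tipped over (angle between any of short_key, beaker, bottle, dish, slide_box's own z axis and vertical above 0.5 rad).
It also fails if it takes over 72 s, if anything falls off the work surface, if the arm or the gripper's body presses on something with over 40 N, if the wrist force passes 120 N, or if a joint passes its speed limit or range.

### The arm

A 7-joint arm with a two-finger parallel gripper is mounted at the origin on the work surface. World frame = base frame: x ahead of the robot, y to its left, z up, the work surface at z = 0. Lengths are in m, angles in rad, forces in N, time in s.
With the tool pointing down it reaches from about 0.425 to 0.875 m from the base axis. Payload 4.7 kg.
Tool frame: the origin (TCP) lies on the centre line of the jaws, within the pads' length; the fingertips stand 14 mm ahead of it and the grasp point (between the pads) lies 5 mm behind it; z points along the fingers, y is the direction in which the jaws open and shut (so a half turn about z gives the same grasp; the last joint's range is limited). The gripper opens to 87 mm and grips with 3 to 60 N. Pads are 19 mm wide; open, the fingers measure 117 mm over their backs; the gripper's body (75 mm by 190 mm) begins 51 mm behind the grasp point.
Start: joints at [1.217, 0.321, -0.07, 1.45, 0.023, 1.371, -0.057], TCP at [0.234, -0.607, 0.202] pointing down, gripper open.
Joint ranges: [-2.86, 2.86], [-0.3, 2.09], [-1.38, 1.24], [0.06, 2.45], [-1.56, 4.7], [0.09, 2.05], [-2.69, 2.69]. Speed limits (rad/s): [2.57, 2.57, 3.14, 3.14, 3.14, 3.14, 3.14].

### API

Orientations are given as a rotation vector (axis times angle).
In Python, from bench import ctrl, optics, models gives the robot as it stands. The module is installed in compiled form; this text tells all that it offers.
- The arm moves only by the tool arm_command, never from a script. Its argument "motion" is a list of rows, each a list of 3 entries, a list of its own where there are three numbers: the shift along the tool's x, y, z in mm, then the turn, a rotation vector about the tool's x, y, z in degrees, then the closure, from 0 (fully open) to 1 (shut). In form: [[[x, y, z], [ax, ay, az], claw], ...]. A call has 1 to 8 rows; each row shifts and turns the commanded pose from where the row before left it, along the tool's axes as they then stand; what a row does not reach is not made up. A row lasts 1/12 s, in which the tool goes at most 41.7 mm and 7.16 degrees, less where a joint would pass 70% of its speed; a pose out of reach is approached as far as the arm can. A call with a gripper value outside its range is refused whole. The fingers move at their own pace and stop on an object; "force" is the grip in N (left out, the last holds). Time passes only in rows, so rows that do not move let the fingers close. It gives the time, the measured TCP pose, the force and the opening at its end, in the units of the state.
- ctrl.get_state(): the state, without advancing time (a new reading comes with each control period).
- optics.get_image(name): name is "side" or "top"; returns (picture, depth): 480x640x3 uint8, blue, green, red; 480x640 float32, m along the optical axis (not along the pixel's ray), 0 where there is no reading.
- optics.camera_model(name): a dict with "fovy" (degrees; the focal length in pixels is half the picture's height over the tangent of half this angle, whatever the lens; pixels are square), "cx", "cy" (the principal point, pixels), "rvec" (rotation vector, rad) and "tvec" (3), from world to camera coordinates, as OpenCV has them. Camera axes: x right, y down, z forward; pixel columns grow to the right and rows downward; lengths in m; the calibration is good to about 2 mm. A picture is of the moment at which its call begins. camera_model takes no time and is no camera call.
- ctrl.close_job(): hands the job in, once; it reports no verdict.
Trained networks look in the newest picture that a camera, given by its name, has taken for a name from the list of things; names that differ only in an ending like _2 or _b are one class to them, and where a whole thing is asked for, a point or a joint stands for the part that bears it (a point fixed in the world has none). Each returns a list of dicts, best first, with "conf" (0 to 1); they miss things now and then, are a little off and sometimes report something else, mostly with a low value. They report only what shows in the picture. A call takes as long as a camera call. They do not tell look-alikes from the thing itself.
- models.search_frame(camera, target): "location" ([x, y, z] in m, in the coordinates of the camera as it stood for that picture, good to about 4 mm: the middle of the surface that is visible of it).
- models.silhouettes(camera, target): "pixels" (480x640 bool, what is visible of it).
The state is a dict: "time": time; "joint_positions": joint angles; "qd": joint speeds; "joint_torque": joint torques, N m; "position": TCP position; "tool_rot": TCP orientation; "ft_force": force on the tool from outside, world axes, zero at the start; "torque": the same for the moment, N m; "grip_width": opening from 0.0 (shut) to 1.0 (fully open).
Only numpy, scipy, OpenCV 4.12 (cv2) and the standard library are available. Lean on these libraries where they do the work, as an engineer would, in place of code of your own. Each camera call takes 0.05 s, during which the arm holds its last target.

## Working session

There is one attempt and no reset: what is moved stays moved. The work goes in short steps, Python scripts to look and compute and a tool call to move; the robot and the scene stay as the last step left them, time stands still between calls to the robot, and variables do not carry over. Pictures are saved under pics/ and viewed, and the job is handed in when it is done.

Besides the shell and the picture viewer there is one more tool, called after "Call:" by a JSON object that holds its "method" and its "body", one argument or row to a line. arm_command: Moves the arm, as the interface text tells. Its arguments: {"type":"object","properties":{"motion":{"type":"array","items":{"type":"array"}},"force":{"type":"number"}},"required":["motion"]}

```bash
mkdir -p pics; ls; python3 - <<'E'
from bench import ctrl, optics, models
import cv2
s=ctrl.get_state()
for k,v in s.items(): print(k,v)
for n in ("side","top"):
    im,d=optics.get_image(n); cv2.imwrite(f"pics/{n}0.png",im)
    import numpy as np; np.save(f"pics/{n}0.npy",d)
    print(n,optics.camera_model(n))
E
```

```text
pics
time 0.0
joint_positions [ 1.21711899  0.32180363 -0.07009774  1.45169078  0.02258516  1.37080666
 -0.05689453]
qd [ 0.00035298 -0.0010916   0.00029554  0.00030983 -0.00017529 -0.00063025
 -0.00072081]
joint_torque [-6.43280032e-05 -4.91282129e+01 -4.04140949e-01 -3.12525022e+01
 -6.39184099e-02  4.36723139e-02  2.02231736e-04]
position [ 0.23344874 -0.60598296  0.20096632]
tool_rot [-3.08677165e+00 -5.74181228e-01  6.76903435e-04]
ft_force [-0.82281698 -0.26908983  0.83506737]
torque [-0.04374127 -0.03091932  0.00680106]
grip_width 1.0035782308229237
side {'fovy': 45.29857506571287, 'cx': 314.7943057173766, 'cy': 241.22805202132128, 'rvec': array([ 0.85663972, -2.42951789,  1.22603773]), 'tvec': array([0.48869367, 0.2855057 , 0.90657179])}
top {'fovy': 48.852993035720246, 'cx': 330.5996907199646, 'cy': 240.42673428487103, 'rvec': array([ 2.21379834, -2.17520831,  0.05123885]), 'tvec': array([0.0269422 , 0.58455451, 1.22488443])}
```

View pics/side0.png

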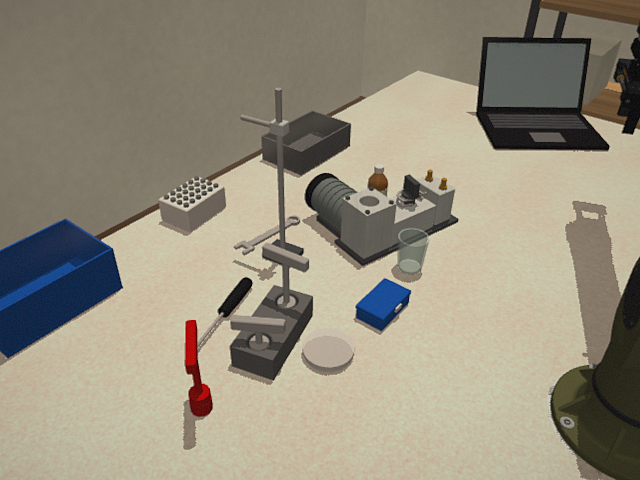

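View pics/top0.png

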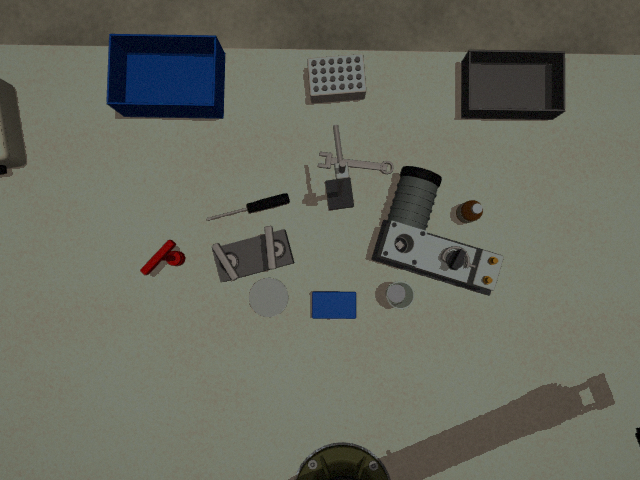

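The top view shows the rack at about (254,255). The right-hand key at (270,247) looks tall in the side view, at (287,256), so it should be the long one. The left-hand key at (226,260) looks short, and a red look-alike lies at (165,257). I'll measure these and enlarge the crops.

```bash
cat > h.py <<'E'
import numpy as np, cv2
from bench import ctrl, optics, models
def cam(n):
    c=optics.camera_model(n); f=240/np.tan(np.radians(c['fovy'])/2)
    R=cv2.Rodrigues(np.array(c['rvec']))[0]; return c,f,R,np.array(c['tvec'])
def world(n,d):
    c,f,R,t=cam(n); v,u=np.mgrid[0:480,0:640]
    P=np.stack([(u-c['cx'])/f*d,(v-c['cy'])/f*d,d],-1)
    W=(P-t)@R; W[d<=0]=np.nan; return W
def proj(n,p):
    c,f,R,t=cam(n); q=np.atleast_2d(p)@R.T+t
    return np.c_[q[:,0]/q[:,2]*f+c['cx'],q[:,1]/q[:,2]*f+c['cy']]
def crop(n,im,u0,v0,u1,v1,k,name):
    cv2.imwrite(name,cv2.resize(im[v0:v1,u0:u1],None,fx=k,fy=k,interpolation=cv2.INTER_CUBIC))
E
python3 - <<'E'
from h import *
im=cv2.imread('pics/top0.png'); 
crop('top',im,350,150,520,310,4,'pics/c1.png'); crop('top',im,200,210,310,300,6,'pics/c2.png')
for n in('top','side'):
    W=world(n,np.load(f'pics/{n}0.npy'))
    pts={'top':[(400,232),(404,243),(456,258),(496,253),(270,247),(226,260),(282,238),(255,240),(600,200),(268,298),(397,294),(333,305),(470,211),(340,195),(338,130)],'side':[(287,256),(258,323),(375,203),(412,190),(550,300),(390,240)]}[n]
    for u,v in pts: print(n,u,v,np.round(W[v,u],4))
E
```

```text
top 400 232 [ 0.5994 -0.1118  0.12  ]
top 404 243 [ 0.58   -0.1323  0.0344]
top 456 258 [ 0.5456 -0.2299  0.1301]
top 496 253 [ 0.5619 -0.356  -0.0035]
top 270 247 [0.5609 0.1619 0.1596]
top 226 260 [0.533  0.2639 0.1015]
top 282 238 [0.5859 0.1481 0.0481]
top 255 240 [0.5803 0.2099 0.0469]
top 600 200 [ 6.923e-01 -6.022e-01 -6.000e-04]
top 268 298 [0.447  0.1808 0.0154]
top 397 294 [ 0.4611 -0.1212  0.0042]
top 333 305 [0.435  0.029  0.0366]
top 470 211 [ 0.6514 -0.2713  0.0835]
top 340 195 [0.6909 0.017  0.0193]
top 338 130 [0.7712 0.0262 0.3014]
side 287 256 [0.554  0.1676 0.1596]
side 258 323 [0.5254 0.2745 0.1006]
side 375 203 [ 0.5754 -0.1408  0.1043]
side 412 190 [ 0.5336 -0.2201  0.1152]
side 550 300 [ 0.1967 -0.2087 -0.0018]
side 390 240 [ 0.5308 -0.1424  0.0268]
```

View pics/c1.png

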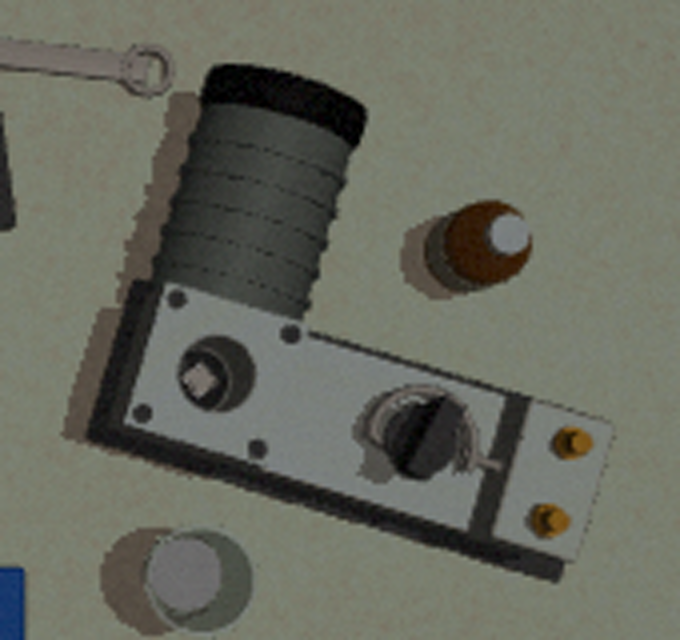

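View pics/c2.png

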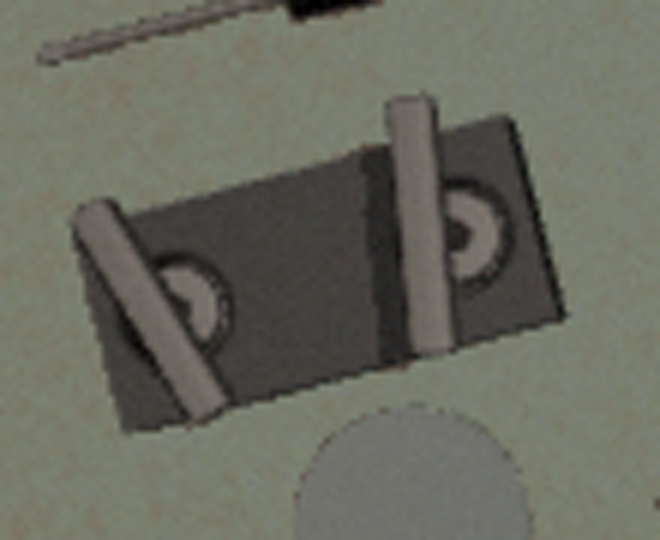

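Heights confirm it: the right-hand key's top is at z=0.160, which matches 8+153 mm, so it's the long one. The left-hand key's top is at 0.101 (short). Next I'll fit the poses.

```bash
cat > fit.py <<'E'
from h import *
def rect(P):
    c,s,a=cv2.minAreaRect((P[:,:2]*1000).astype(np.float32)); b=cv2.boxPoints((c,s,a))
    e=[b[1]-b[0],b[2]-b[1]]; l=max(e,key=np.linalg.norm)
    return np.round(c,1),np.round(s,1),round(np.degrees(np.arctan2(l[1],l[0]))%180,1),len(P)
def sel(W,lo,hi):
    m=np.isfinite(W[...,2]); w=W[m]
    return w[(w>np.array(lo)).all(1)&(w<np.array(hi)).all(1)]
if __name__=='__main__':
    import sys
    tag=sys.argv[1]
    for n in('top','side'):
        W=world(n,np.load(f'pics/{n}{tag}.npy'))
        print(n)
        print(' longbar',rect(sel(W,(.45,.08,.15),(.66,.25,.17))))
        print(' shortbar',rect(sel(W,(.45,.2,.092),(.66,.36,.11))))
        print(' rack',rect(sel(W,(.4,.05,.042),(.7,.36,.056))))
        print(' head',rect(sel(W,(.45,-.2,.114),(.7,-.05,.126))))
        print(' cambar',rect(sel(W,(.45,-.3,.124),(.65,-.17,.138))))
        print(' step',rect(sel(W,(.45,-.36,.064),(.65,-.15,.076))))
        print(' manif',rect(sel(W,(.4,-.4,.088),(.65,-.2,.098))))
        p=sel(W,(.55,-.2,.25),(.9,.2,.4)); print(' standhi',rect(p),p.min(0).round(3),p.max(0).round(3))
E
python3 fit.py 0
python3 - <<'E'
from h import *
for t in ('cam','nut','key','key_bar','pump'):
    for n in('top','side'):
        c,f,R,tt=cam(n)
        for r in models.search_frame(n,t)[:3]: print(t,n,round(r['conf'],2),np.round((np.array(r['location'])-tt)@R,4))
E
```

```text
top
 longbar (array([560.7, 162.6]), array([88.2, 16.1]), np.float32(7.0), 350)
 shortbar (array([530.4, 268.2]), array([89.3, 16.8]), np.float32(33.2), 312)
 rack (array([495.4, 188. ]), array([191.8, 195.3]), np.float32(106.0), 1881)
 head (array([ 575.7, -120.2]), array([80.8, 80.4]), np.float32(74.3), 1111)
 cambar (array([ 542.4, -234.7]), array([14.5, 43.9]), np.float32(154.9), 146)
 step (array([ 577.4, -250.2]), array([166.7, 163.9]), np.float32(77.1), 1538)
 manif (array([ 556.9, -293. ]), array([136.2, 129.8]), np.float32(55.3), 866)
 standhi (array([730.8,  24.2]), array([100.8,  24. ]), np.float32(8.4), 449) [0.68  0.007 0.292] [0.78  0.036 0.378]
side
 longbar (array([561.8, 164. ]), array([91.2, 19.2]), np.float32(6.7), 494)
 shortbar (array([531.9, 269.6]), array([89.6, 19.6]), np.float32(31.7), 521)
 rack (array([547.9, 215.6]), array([ 81.7, 175.2]), np.float32(106.2), 2605)
 head (array([ 577.5, -118. ]), array([85.5, 89.1]), np.float32(165.7), 796)
 cambar (array([ 544.7, -232.1]), array([18.1, 44.7]), np.float32(151.1), 112)
 step (array([ 573.8, -256.6]), array([
[... 158 characters left out ...]
[100.8,  28.2]), np.float32(4.6), 778) [0.681 0.006 0.25 ] [0.782 0.038 0.375]
cam top 0.98 [ 0.5515 -0.2276  0.0982]
cam side 0.97 [ 0.541  -0.2246  0.1002]
nut top 0.48 [ 0.5762 -0.1224  0.0316]
key top 0.89 [0.5391 0.3922 0.1494]
key top 0.59 [ 0.6497 -0.2694  0.0676]
key top 0.33 [0.5485 0.213  0.0513]
key side 0.74 [0.528  0.4054 0.0747]
key side 0.61 [0.559  0.1683 0.1447]
key_bar top 0.78 [0.5596 0.1621 0.1611]
key_bar top 0.66 [0.5466 0.2142 0.0503]
key_bar top 0.6 [0.5349 0.3961 0.1508]
key_bar side 0.95 [0.5336 0.4079 0.0759]
key_bar side 0.83 [0.557  0.1663 0.149 ]
pump top 0.78 [ 0.5675 -0.1664  0.0932]
pump top 0.58 [0.6647 0.1955 0.0222]
pump side 0.94 [ 0.5513 -0.1347  0.0733]
```

```bash
cat > go.py <<'E'
import sys; from h import *
from scipy.spatial.transform import Rotation as Ro
# target x y z (mm), yaw of tool x (deg), tool straight down
def down(y):
    c,s=np.cos(np.radians(y)),np.sin(np.radians(y)); return np.c_[[c,s,0],[s,-c,0],[0,0,-1]]
s=ctrl.get_state(); R=Ro.from_rotvec(s['tool_rot']); p=np.array(s['position'])*1000
x=R.as_matrix()[:,0]; cy=np.degrees(np.arctan2(x[1],x[0]))
print('t',round(s['time'],2),'pos',p.round(1),'yawx',round(cy,1),'tilt',round(np.degrees(np.arccos(-R.as_matrix()[2,2])),2),'grip',round(s['grip_width']*87,1),'F',np.round(s['ft_force'],1),'T',np.round(s['torque'],2),'q',np.round(s['joint_positions'],2))
if len(sys.argv)>4:
    t=np.array([float(a) for a in sys.argv[1:4]]); 
    print('shift in tool now',R.inv().apply(t-p).round(1))
    D=Ro.from_matrix(down(float(sys.argv[4])))
    e=down(float(sys.argv[4])); 
    print('turn',np.degrees((R.inv()*D).as_rotvec()).round(2),'(z+ = clockwise)','shift in target frame',D.inv().apply(t-p).round(1))
E
python3 go.py 543 -234 200 154
```

```text
t 0.6 pos [ 233.7 -606.5  202.1] yawx 21.1 tilt 0.0 grip 86.9 F [0.2 0.1 0.1] T [-0.01 -0.02 -0.02] q [ 1.22  0.32 -0.07  1.45  0.02  1.37 -0.06]
shift in tool now [ 422.5 -236.4    2.1]
turn [ 0.0000e+00  1.0000e-02 -1.3292e+02] (z+ = clockwise) shift in target frame [-114.7  470.4    2.1]
```

Call:
{"method": "arm_command", "body": {
  "motion": [
    [[30,-17,0],[0,0,0],0.5],
    [[30,-17,0],[0,0,0],0.5],
    [[30,-17,0],[0,0,0],0.5],
    [[30,-17,0],[0,0,0],0.5],
    [[30,-17,0],[0,0,0],0.5],
    [[30,-17,0],[0,0,0],0.5],
    [[30,-17,0],[0,0,0],0.5],
    [[30,-17,0],[0,0,0],0.5]
  ],
  "force": 40
}}

```text
time: 1.27
position: [0.4096, -0.392, 0.2024]
tool_rot: [3.088, 0.574, 0.0]
ft_force: [-0.1, -0.2, 0.8]
grip_width: 0.529
```

Call:
{"method": "arm_command", "body": {
  "motion": [
    [[30,-17,0],[0,0,0],0.5],
    [[30,-17,0],[0,0,0],0.5],
    [[30,-17,0],[0,0,0],0.5],
    [[30,-17,0],[0,0,0],0.5],
    [[30,-17,0],[0,0,0],0.5],
    [[30,-17,0],[0,0,0],0.5],
    [[0,0,0],[0,0,-6.5],0.5],
    [[0,0,0],[0,0,-6.5],0.5]
  ]
}}

```text
time: 1.93
position: [0.5419, -0.23, 0.2022]
tool_rot: [-2.998, -0.937, -0.002]
ft_force: [-0.8, -0.8, 0.7]
grip_width: 0.5
```

Call:
{"method": "arm_command", "body": {
  "motion": [
    [[0,0,0],[0,0,-7],0.5],
    [[0,0,0],[0,0,-7],0.5],
    [[0,0,0],[0,0,-7],0.5],
    [[0,0,0],[0,0,-7],0.5],
    [[0,0,0],[0,0,-7],0.5],
    [[0,0,0],[0,0,-7],0.5],
    [[0,0,0],[0,0,-7],0.5],
    [[0,0,0],[0,0,-7],0.5]
  ]
}}

```text
time: 2.6
position: [0.54, -0.2335, 0.2022]
tool_rot: [2.213, 2.229, -0.0]
ft_force: [-0.3, -0.1, -0.3]
grip_width: 0.504
```

Call:
{"method": "arm_command", "body": {
  "motion": [
    [[0,0,0],[0,0,-7],0.5],
    [[0,0,0],[0,0,-7],0.5],
    [[0,0,0],[0,0,-7],0.5],
    [[0,0,0],[0,0,-7],0.5],
    [[0,0,0],[0,0,-7],0.5],
    [[0,0,0],[0,0,-7],0.5],
    [[0,0,0],[0,0,-7],0.5],
    [[0,0,0],[0,0,-7],0.5]
  ]
}}

```text
time: 3.27
position: [0.54, -0.2335, 0.2021]
tool_rot: [0.908, 3.007, -0.0]
ft_force: [0.3, -0.3, -0.1]
grip_width: 0.503
```

```bash
python3 go.py 543 -234 115 154
```

```text
t 3.27 pos [ 540.  -233.5  202.1] yawx 146.4 tilt 0.02 grip 43.8 F [ 0.3 -0.3 -0.1] T [ 0.04 -0.09  0.04] q [ 0.89  0.24 -0.61  1.59  0.14  1.35  1.24]
shift in tool now [-2.8  1.3 87.1]
turn [-0.01  0.01 -7.58] (z+ = clockwise) shift in target frame [-2.9  0.9 87.1]
```

Call:
{"method": "arm_command", "body": {
  "motion": [
    [[-3,1,0],[0,0,-7],0.5],
    [[0,0,27],[0,0,0],0.5],
    [[0,0,30],[0,0,0],0.5],
    [[0,0,20],[0,0,0],0.5],
    [[0,0,10],[0,0,0],0.5],
    [[0,0,0],[0,0,0],0.5]
  ]
}}

```text
time: 3.77
position: [0.5413, -0.2338, 0.1126]
tool_rot: [-0.73, -3.051, -0.002]
ft_force: [-1.0, 0.3, -0.4]
grip_width: 0.501
```

```bash
python3 go.py 543 -234 115 154;python3 - <<'E'
from h import *
im,d=optics.get_image('side'); crop('side',im,330,120,490,260,5,'pics/s1.png')
E
```

```text
t 3.77 pos [ 541.3 -233.8  112.6] yawx 153.1 tilt 0.26 grip 43.6 F [-1.   0.3 -0.4] T [ 0.09 -0.06 -0.08] q [ 0.88  0.32 -0.62  1.7   0.19  1.19  1.32]
shift in tool now [-1.6  0.6 -2.4]
turn [ 0.   -0.26 -0.93] (z+ = clockwise) shift in target frame [-1.6  0.5 -2.4]
```

View pics/s1.png

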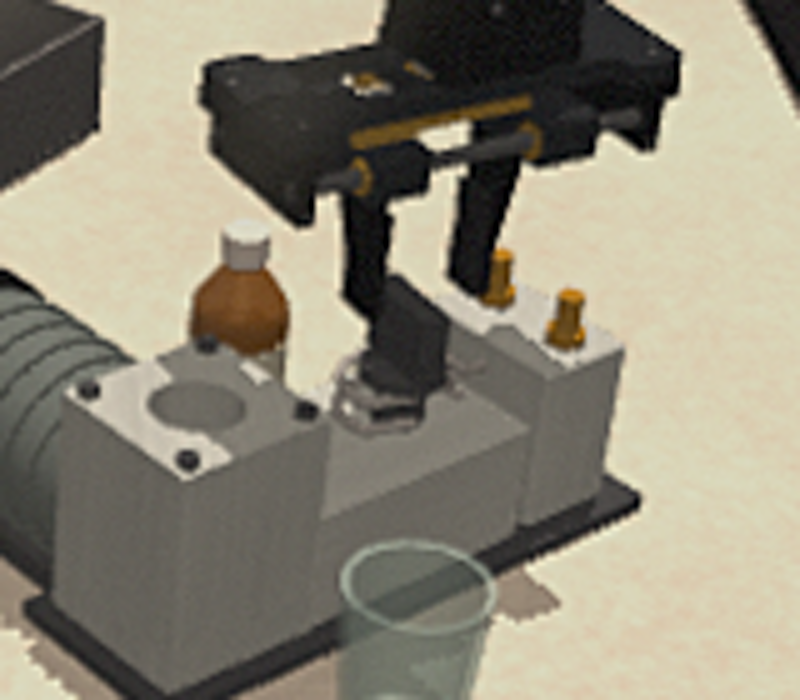

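The fingers straddle the grip bar, one on each side. Closing.

Call:
{"method": "arm_command", "body": {
  "motion": [
    [[-1.5,0.5,-2],[0,0,-1],0.5],
    [[0,0,0],[0,0,0],1],
    [[0,0,0],[0,0,0],1],
    [[0,0,0],[0,0,0],1],
    [[0,0,0],[0,0,0],1],
    [[0,0,0],[0,0,0],1]
  ],
  "force": 40
}}

```text
time: 4.32
position: [0.5447, -0.2346, 0.1174]
tool_rot: [0.705, 3.061, -0.001]
ft_force: [1.0, 0.0, 0.5]
grip_width: 0.207
```

```bash
python3 go.py 543 -234 115 154
```

```text
t 4.32 pos [ 544.7 -234.6  117.4] yawx 154.1 tilt 0.03 grip 18.0 F [1.  0.  0.5] T [ 0.07 -0.11 -0.02] q [ 0.88  0.32 -0.62  1.69  0.19  1.2   1.33]
shift in tool now [ 1.8 -0.2  2.4]
turn [-0.01  0.03  0.07] (z+ = clockwise) shift in target frame [ 1.8 -0.2  2.4]
```

Call:
{"method": "arm_command", "body": {
  "motion": [
    [[1,0,1],[0,0,0],1],
    [[0,0,0],[0,0,0],1],
    [[0,0,0],[0,0,0],1],
    [[0,0,0],[0,0,0],1]
  ]
}}

```text
time: 4.65
position: [0.5436, -0.2341, 0.116]
tool_rot: [-0.705, -3.061, 0.0]
ft_force: [-0.2, 0.3, 0.4]
grip_width: 0.01
```

```bash
python3 go.py 543 -234 115 154
```

```text
t 4.65 pos [ 543.6 -234.1  116. ] yawx 154.1 tilt 0.01 grip 0.9 F [-0.2  0.3  0.4] T [ 0.01 -0.15 -0.02] q [ 0.88  0.31 -0.62  1.69  0.19  1.2   1.33]
shift in tool now [ 0.6 -0.2  1. ]
turn [-0.   -0.01  0.07] (z+ = clockwise) shift in target frame [ 0.6 -0.2  1. ]
```

The gripper shut on nothing, so I'll look.

```bash
python3 - <<'E'
from h import *
im,d=optics.get_image('side'); a=cv2.resize(im[120:260,330:490],None,fx=4,fy=4,interpolation=2)
np.save('pics/side2.npy',d)
im,d=optics.get_image('top');np.save('pics/top2.npy',d)
crop('top',im,350,150,550,310,4,'pics/t2.png'); cv2.imwrite('pics/s2.png',a)
print(proj('side',[.5436,-.2341,.116]),proj('top',[.5436,-.2341,.116]),proj('side',[.5436,-.2341,.1]))
E
```

```text
[[411.38866476 185.56132707]] [[456.40469664 259.05513374]] [[410.58321332 191.82361372]]
```

View pics/s2.png

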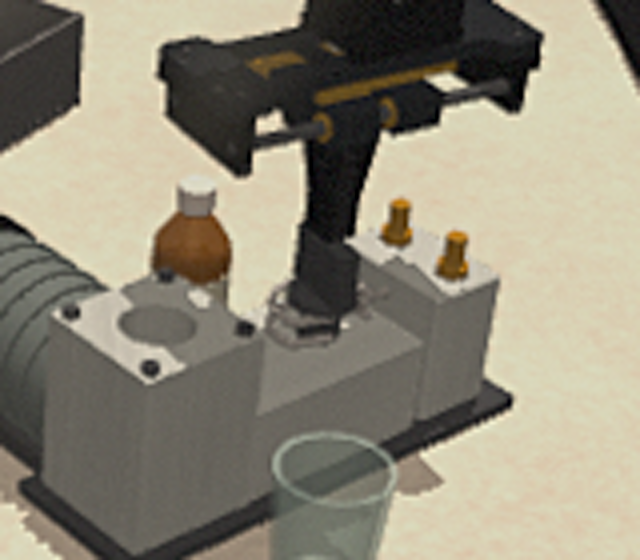

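View pics/t2.png

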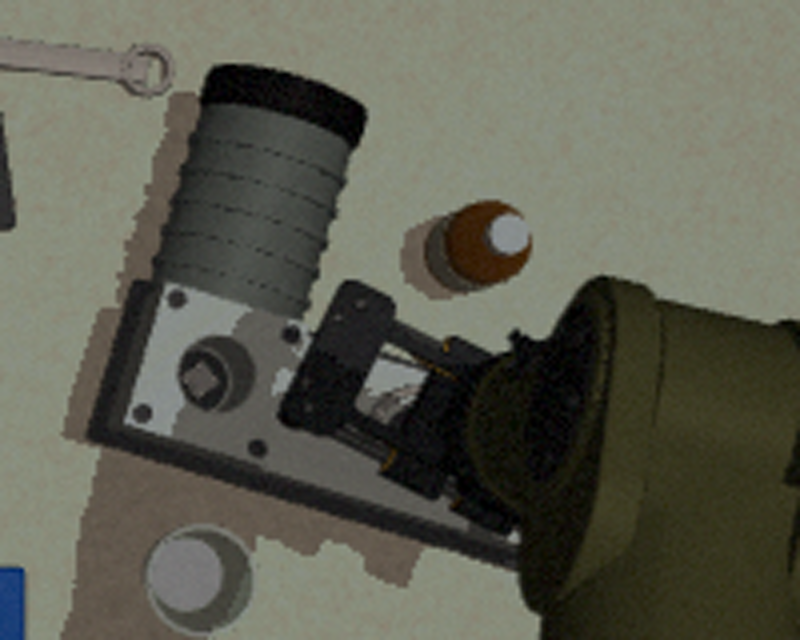

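```bash
python3 - <<'E'
from h import *
im0=cv2.imread('pics/side0.png')
for tag in('0','2'):
    W=world('side',np.load(f'pics/side{tag}.npy'))
    print(tag)
    for v in range(160,202,4):
        print(v,[tuple((W[v,u]*1000).round().astype(int).tolist()) for u in range(400,424,4)])
E
```

```text
0
160 [(727, -505, 1), (720, -515, -1), (710, -520, 1), (699, -521, 4), (695, -536, -1), (684, -539, 2)]
164 [(716, -487, 0), (706, -492, 2), (698, -500, 1), (690, -508, 0), (684, -518, -2), (673, -521, 1)]
168 [(704, -468, 0), (697, -478, -1), (685, -477, 4), (683, -496, -4), (673, -500, -2), (661, -501, 2)]
172 [(692, -448, 2), (687, -461, -2), (-9223372036854775808, -9223372036854775808, -9223372036854775808), (670, -475, -2), (660, -478, -1), (652, -484, 0)]
176 [(684, -435, -2), (565, -235, 131), (557, -239, 132), (659, -456, -2), (650, -461, -1), (641, -466, 0)]
180 [(673, -418, -2), (565, -238, 120), (550, -228, 130), (542, -230, 133), (567, -299, 92), (558, -301, 94)]
184 [(662, -401, -3), (563, -237, 111), (550, -229, 120), (537, -223, 128), (528, -224, 130), (550, -288, 93)]
188 [(649, -378, 1), (562, -236, 102), (547, -226, 113), (534, -219, 121), (525, -220, 124), (549, -288, 82)]
192 [(570, -234, 89), (556, -227, 98), (547, -229, 101), (534, -222, 109), (526, -224, 111), (536, -264, 88)]
196 [(572, -241, 75), (549, -216, 96), (540, -218, 98), (530, -218, 103), (525, -226
[... 793 characters left out ...]
222, 138), (566, -298, 92), (559, -302, 93)]
184 [(661, -399, -1), (561, -232, 114), (-9223372036854775808, -9223372036854775808, -9223372036854775808), (536, -222, 129), (528, -225, 130), (552, -292, 90)]
188 [(650, -381, -1), (562, -236, 102), (549, -230, 110), (535, -221, 119), (526, -223, 122), (550, -290, 81)]
192 [(571, -237, 87), (556, -228, 97), (545, -225, 104), (534, -222, 109), (526, -225, 111), (534, -260, 91)]
196 [(571, -240, 75), (548, -214, 97), (541, -219, 98), (533, -222, 99), (527, -229, 98), (533, -261, 80)]
200 [(552, -206, 89), (545, -211, 90), (538, -217, 90), (534, -227, 86), (537, -253, 72), (532, -262, 70)]<stdin>:7: RuntimeWarning: invalid value encountered in cast
```

Call:
{"method": "arm_command", "body": {
  "motion": [
    [[0,0,-30],[0,0,0],1],
    [[0,0,-30],[0,0,0],1],
    [[0,0,-20],[0,0,0],1],
    [[0,0,0],[0,0,0],1],
    [[0,0,0],[0,0,0],0.5],
    [[0,0,0],[0,0,0],0.5]
  ]
}}

```text
time: 5.25
position: [0.5432, -0.234, 0.1952]
tool_rot: [-0.705, -3.06, -0.0]
ft_force: [-0.1, 0.2, -0.5]
grip_width: 0.083
```

```bash
python3 go.py; python3 - <<'E'
from h import *
from scipy.spatial.transform import Rotation as Ro
im,d=optics.get_image('side'); np.save('pics/side3.npy',d)
s=ctrl.get_state();R=Ro.from_rotvec(s['tool_rot']).as_matrix();p=np.array(s['position'])
for q,c in(((0,0,0),(0,0,255)),((0,0,.014),(0,255,0)),((0,.02,.014),(255,0,0))):
    u=proj('side',p+R@np.array(q))[0]; print(u); cv2.circle(im,tuple(int(round(a)) for a in u),1,c,-1)
crop('side',im,330,100,490,240,5,'pics/s3.png')
W=world('side',d)
for v in range(130,184,4):
        print(v,[tuple((W[v,u]*1000).round().tolist()) for u in range(400,428,4)])
E
```

```text
t 5.25 pos [ 543.2 -234.   195.2] yawx 154.1 tilt 0.07 grip 7.2 F [-0.1  0.2 -0.5] T [ 0.03 -0.15  0.03] q [ 0.9   0.26 -0.63  1.59  0.15  1.34  1.36]
[415.7781825  153.47369892]
[415.02414218 159.39934995]
[407.01518343 161.30287717]
130 [(830.0, -672.0, -2.0), (825.0, -687.0, -6.0), (806.0, -678.0, 3.0), (550.0, -218.0, 252.0), (539.0, -215.0, 257.0), (541.0, -235.0, 249.0), (533.0, -237.0, 250.0)]
134 [(816.0, -649.0, -2.0), (802.0, -649.0, 2.0), (796.0, -662.0, -1.0), (548.0, -217.0, 244.0), (538.0, -215.0, 248.0), (539.0, -233.0, 241.0), (532.0, -238.0, 241.0)]
138 [(799.0, -620.0, 1.0), (791.0, -631.0, -1.0), (782.0, -639.0, -1.0), (550.0, -222.0, 232.0), (539.0, -218.0, 238.0), (540.0, -238.0, 230.0), (530.0, -237.0, 233.0)]
142 [(782.0, -593.0, 4.0), (778.0, -611.0, -2.0), (561.0, -228.0, 218.0), (548.0, -220.0, 225.0), (539.0, -220.0, 228.0), (534.0, -230.0, 226.0), (531.0, -240.0, 223.0)]
146 [(772.0, -577.0, 1.0), (766.0, -590.0, -2.0), (756.0, -595.0, -1.0), (547.0, -222.0, 215.0), (539.0, -222.0, 218.0), (534.0, -232.0, 216.0), (719.0, -623.0, -0.0)]
150 [(761.0, -560.0,
[... 765 characters left out ...]
-512.0, 1.0), (660.0, -519.0, 0.0)]
170 [(699.0, -460.0, -0.0), (694.0, -472.0, -4.0), (684.0, -477.0, -2.0), (673.0, -478.0, 1.0), (669.0, -493.0, -4.0), (660.0, -498.0, -3.0), (649.0, -501.0, -0.0)]
174 [(686.0, -438.0, 2.0), (683.0, -455.0, -4.0), (672.0, -456.0, -1.0), (662.0, -459.0, 1.0), (655.0, -469.0, -1.0), (646.0, -474.0, 1.0), (641.0, -487.0, -3.0)]
178 [(676.0, -423.0, 0.0), (564.0, -234.0, 127.0), (551.0, -228.0, 135.0), (547.0, -239.0, 132.0), (643.0, -449.0, 1.0), (563.0, -310.0, 94.0), (556.0, -315.0, 94.0)]
182 [(666.0, -406.0, -0.0), (565.0, -238.0, 115.0), (550.0, -230.0, 124.0), (540.0, -228.0, 129.0), (532.0, -230.0, 132.0), (553.0, -293.0, 94.0), (547.0, -299.0, 94.0)]
```

View pics/s3.png

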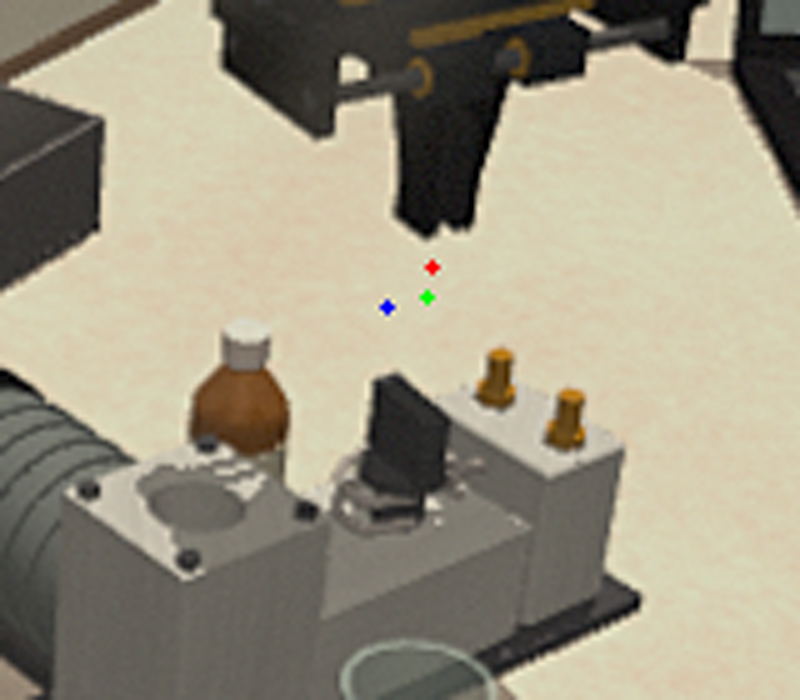

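Call:
{"method": "arm_command", "body": {
  "motion": [
    [[0,0,0],[0,0,0],0.5],
    [[0,0,0],[0,0,0],0.5],
    [[0,0,0],[0,0,0],0.5],
    [[0,0,0],[0,0,0],0.5]
  ]
}}

```text
time: 5.63
position: [0.5436, -0.234, 0.1955]
tool_rot: [-0.704, -3.061, -0.0]
ft_force: [0.1, 0.0, -0.1]
grip_width: 0.42
```

```bash
python3 go.py; cat > grip.py <<'E'
import sys
from h import *
from scipy.spatial.transform import Rotation as Ro
im,d=optics.get_image('side')
s=ctrl.get_state();R=Ro.from_rotvec(s['tool_rot']).as_matrix();p=np.array(s['position'])
W=world('side',d); L=((W-p)@R)*1000   # tool coords
m=(abs(L[...,0])<30)&(abs(L[...,1])<75)&(L[...,2]>-75)&(L[...,2]<16)
print('max tool z per y bin:')
for y in range(-60,60,8):
    k=m&(L[...,1]>=y)&(L[...,1]<y+8)
    if k.sum()>3: q=L[k]; print(y,int(k.sum()),'zmax',np.sort(q[:,2])[-3:].round(),'x',q[:,0].min().round(),q[:,0].max().round())
u=proj('side',p)[0].astype(int); x0=max(0,min(480,u[0]-80)); y0=max(0,min(340,u[1]-70))
crop('side',im,x0,y0,x0+160,y0+140,5,sys.argv[1]); print(x0,y0,u)
E
python3 grip.py pics/s4.png
```

```text
t 5.63 pos [ 543.6 -234.   195.5] yawx 154.1 tilt 0.04 grip 36.5 F [ 0.1  0.  -0.1] T [ 0.06 -0.14 -0.02] q [ 0.9   0.26 -0.63  1.59  0.15  1.34  1.36]
max tool z per y bin:
-36 11 zmax [-64. -63. -59.] x 7.0 12.0
-28 87 zmax [-23. -23. -21.] x -12.0 14.0
-20 165 zmax [-21. -20. -19.] x -12.0 15.0
12 5 zmax [-36. -28. -23.] x 5.0 8.0
20 73 zmax [-21. -20. -20.] x -12.0 13.0
28 151 zmax [-21. -21. -21.] x -13.0 14.0
36 10 zmax [-70. -69. -67.] x -10.0 11.0
335 82 [415 152]
```

View pics/s4.png

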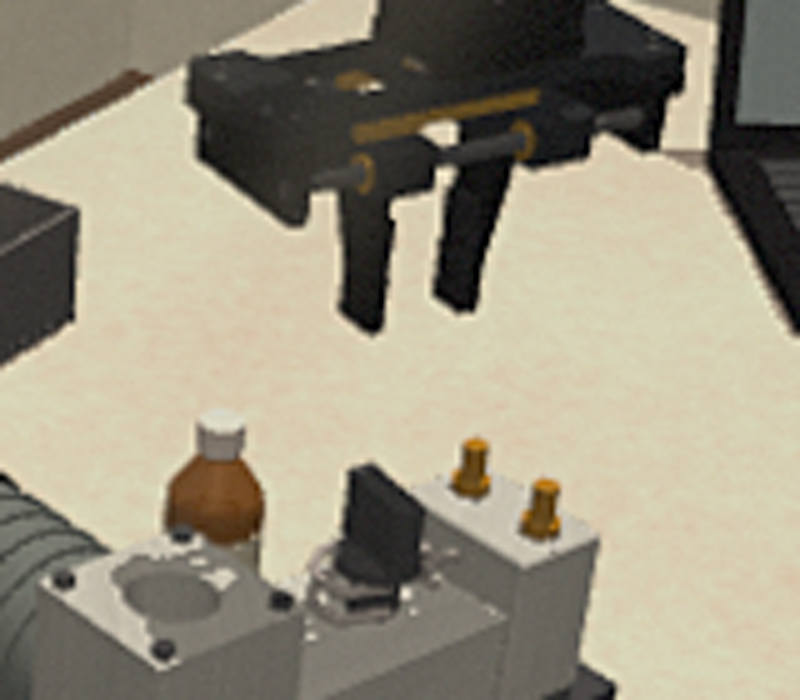

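The side depth puts the fingertips about 35 mm shorter than the stated tool frame: tool z is around -21, not +14. I'll correct for that and check again when I'm close.

Call:
{"method": "arm_command", "body": {
  "motion": [
    [[0,0,30],[0,0,0],0.5],
    [[0,0,30],[0,0,0],0.5],
    [[0,0,25],[0,0,0],0.5],
    [[0,0,15],[0,0,0],0.5],
    [[0,0,7],[0,0,0],0.5],
    [[0,0,0],[0,0,0],0.5],
    [[0,0,0],[0,0,0],0.5]
  ]
}}

```text
time: 6.27
position: [0.5442, -0.2342, 0.0896]
tool_rot: [0.704, 3.061, -0.0]
ft_force: [0.0, -0.4, -0.1]
grip_width: 0.5
```

```bash
python3 go.py; python3 grip.py pics/s5.png
```

```text
t 6.27 pos [ 544.2 -234.2   89.6] yawx 154.1 tilt 0.04 grip 43.5 F [ 0.  -0.4 -0.1] T [ 0.07 -0.12 -0.08] q [ 0.88  0.34 -0.61  1.72  0.21  1.15  1.32]
max tool z per y bin:
-60 115 zmax [16. 16. 16.] x -23.0 30.0
-52 59 zmax [14. 14. 15.] x -29.0 11.0
-44 6 zmax [10. 11. 14.] x -6.0 -2.0
-36 39 zmax [12. 14. 14.] x -8.0 13.0
-28 143 zmax [12. 13. 15.] x -11.0 15.0
-20 57 zmax [-24. -23. -23.] x -9.0 15.0
-12 29 zmax [10. 15. 16.] x -13.0 23.0
-4 96 zmax [15. 15. 16.] x -24.0 25.0
4 202 zmax [15. 16. 16.] x -27.0 24.0
12 58 zmax [15. 15. 16.] x -24.0 19.0
20 68 zmax [16. 16. 16.] x -16.0 14.0
28 129 zmax [ 2.  3. 15.] x -12.0 13.0
36 44 zmax [-52. -52. -51.] x -9.0 14.0
329 125 [409 195]
```

View pics/s5.png

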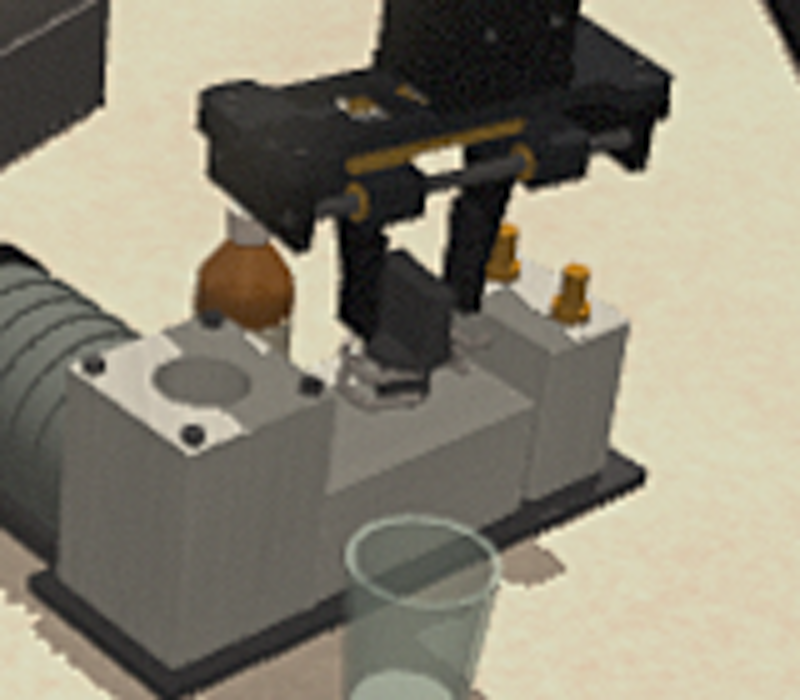

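Call:
{"method": "arm_command", "body": {
  "motion": [
    [[0,0,8],[0,0,0],0.5],
    [[0,0,0],[0,0,0],1],
    [[0,0,0],[0,0,0],1],
    [[0,0,0],[0,0,0],1],
    [[0,0,0],[0,0,0],1],
    [[0,0,0],[0,0,0],1],
    [[0,0,0],[0,0,0],1]
  ]
}}

```text
time: 6.9
position: [0.5431, -0.2358, 0.0813]
tool_rot: [-0.706, -3.061, 0.004]
ft_force: [-1.7, -3.9, 2.1]
grip_width: 0.156
```

```bash
python3 go.py
```

```text
t 6.9 pos [ 543.1 -235.8   81.3] yawx 154.0 tilt 0.13 grip 13.5 F [-1.7 -3.9  2.1] T [-0.75  0.29 -0.07] q [ 0.87  0.35 -0.61  1.73  0.22  1.14  1.32]
```

It's gripped at 13.5 mm. Turning clockwise.

Call:
{"method": "arm_command", "body": {
  "motion": [
    [[0,0,0],[0,0,4],1],
    [[0,0,0],[0,0,6],1],
    [[0,0,0],[0,0,6],1],
    [[0,0,0],[0,0,6],1],
    [[0,0,0],[0,0,6],1],
    [[0,0,0],[0,0,6],1],
    [[0,0,0],[0,0,6],1]
  ]
}}

```text
time: 7.48
position: [0.5435, -0.2355, 0.0813]
tool_rot: [1.716, 2.63, -0.002]
ft_force: [-0.8, -2.2, 0.6]
grip_width: 0.158
```

```bash
python3 go.py 543.5 -234 80 114
```

```text
t 7.48 pos [ 543.5 -235.5   81.3] yawx 113.7 tilt 0.1 grip 13.7 F [-0.8 -2.2  0.6] T [-0.51  0.04  0.16] q [ 0.78  0.33 -0.5   1.73  0.17  1.13  0.65]
shift in tool now [1.3 0.6 1.3]
turn [-0.05  0.09 -0.25] (z+ = clockwise) shift in target frame [1.3 0.6 1.3]
```

Call:
{"method": "arm_command", "body": {
  "motion": [
    [[0,0,0],[0,0,6],1],
    [[0,0,0],[0,0,6],1],
    [[0,0,0],[0,0,6],1],
    [[0,0,0],[0,0,6],1],
    [[0,0,0],[0,0,6],1],
    [[0,0,0],[0,0,6],1],
    [[0,0,0],[0,0,6],1],
    [[0,0,0],[0,0,6],1]
  ]
}}

```text
time: 8.15
position: [0.5439, -0.2355, 0.0813]
tool_rot: [2.637, 1.704, -0.0]
ft_force: [1.4, -3.8, -0.7]
grip_width: 0.154
```

Call:
{"method": "arm_command", "body": {
  "motion": [
    [[0,0,0],[0,0,6],1],
    [[0,0,0],[0,0,6],1],
    [[0,0,0],[0,0,6],1],
    [[0,0,0],[0,0,6],1],
    [[0,0,0],[0,0,6],1],
    [[0,0,0],[0,0,6],1],
    [[0,0,0],[0,0,6],1],
    [[0,0,0],[0,0,6],1]
  ]
}}

```text
time: 8.82
position: [0.5443, -0.2359, 0.0813]
tool_rot: [3.101, 0.484, 0.002]
ft_force: [1.3, -3.7, -1.3]
grip_width: 0.159
```

```bash
python3 go.py 543.5 -234 80 -22
```

```text
t 8.82 pos [ 544.3 -235.9   81.3] yawx 17.7 tilt 0.17 grip 13.8 F [ 1.3 -3.7 -1.3] T [-0.73 -0.28  0.13] q [ 0.59  0.3  -0.26  1.74  0.09  1.11 -0.96]
shift in tool now [-0.2 -2.1  1.3]
turn [ 0.14 -0.11 39.74] (z+ = clockwise) shift in target frame [-1.4 -1.5  1.3]
```

Call:
{"method": "arm_command", "body": {
  "motion": [
    [[0,0,0],[0,0,6],1],
    [[0,0,0],[0,0,6],1],
    [[0,0,0],[0,0,6],1],
    [[0,0,0],[0,0,6],1],
    [[0,0,0],[0,0,4],1],
    [[0,0,0],[0,0,0],1]
  ]
}}

```text
time: 9.32
position: [0.5443, -0.2362, 0.0813]
tool_rot: [3.127, -0.276, 0.003]
ft_force: [1.7, -4.9, -1.6]
grip_width: 0.159
```

```bash
python3 go.py
```

```text
t 9.32 pos [ 544.3 -236.2   81.3] yawx -10.1 tilt 0.19 grip 13.8 F [ 1.7 -4.9 -1.6] T [-0.94 -0.38 -0.06] q [ 0.53  0.29 -0.2   1.74  0.07  1.11 -1.43]
```

Call:
{"method": "arm_command", "body": {
  "motion": [
    [[0,0,0],[0,0,3],1],
    [[0,0,0],[0,0,3],1],
    [[0,0,0],[0,0,0],1]
  ]
}}

```text
time: 9.57
position: [0.5443, -0.2363, 0.0813]
tool_rot: [3.108, -0.436, 0.003]
ft_force: [1.6, -4.4, -1.6]
grip_width: 0.158
```

```bash
python3 go.py
```

```text
t 9.57 pos [ 544.3 -236.3   81.3] yawx -16.0 tilt 0.2 grip 13.7 F [ 1.6 -4.4 -1.6] T [-0.95 -0.28  0.16] q [ 0.52  0.29 -0.18  1.74  0.06  1.11 -1.53]
```

Call:
{"method": "arm_command", "body": {
  "motion": [
    [[0,0,0],[0,0,3],1],
    [[0,0,0],[0,0,3],1],
    [[0,0,0],[0,0,0],1]
  ]
}}

```text
time: 9.82
position: [0.5442, -0.2363, 0.0814]
tool_rot: [3.081, -0.593, 0.003]
ft_force: [2.1, -5.9, -1.5]
grip_width: 0.168
```

```bash
python3 go.py
```

```text
t 9.82 pos [ 544.2 -236.3   81.4] yawx -21.8 tilt 0.24 grip 14.6 F [ 2.1 -5.9 -1.5] T [-1.15 -0.25  1.14] q [ 0.51  0.29 -0.17  1.74  0.06  1.11 -1.63]
```

Call:
{"method": "arm_command", "body": {
  "motion": [
    [[0,0,0],[0,0,3],1],
    [[0,0,0],[0,0,3],1],
    [[0,0,0],[0,0,0],1]
  ]
}}

```text
time: 10.07
position: [0.5445, -0.2364, 0.0815]
tool_rot: [3.046, -0.753, 0.005]
ft_force: [1.7, -5.8, -1.6]
grip_width: 0.185
```

```bash
python3 go.py
```

```text
t 10.07 pos [ 544.5 -236.4   81.5] yawx -27.8 tilt 0.27 grip 16.1 F [ 1.7 -5.8 -1.6] T [-1.15 -0.41  1.1 ] q [ 0.5   0.29 -0.16  1.74  0.05  1.11 -1.73]
```

The torque jumped to 1.1 N m and the bar is being forced in the jaws, so that is the hard stop. Releasing, raising and checking.

Call:
{"method": "arm_command", "body": {
  "motion": [
    [[0,0,0],[0,0,0],0.5],
    [[0,0,0],[0,0,0],0.5],
    [[0,0,0],[0,0,0],0.5],
    [[0,0,0],[0,0,0],0.5],
    [[0,0,-35],[0,0,0],0.5],
    [[0,0,-40],[0,0,0],0.5],
    [[0,0,-40],[0,0,0],0.5],
    [[0,0,-40],[0,0,0],0.5]
  ]
}}

```text
time: 10.73
position: [0.5433, -0.2332, 0.2376]
tool_rot: [-3.049, 0.756, 0.002]
ft_force: [1.3, 0.3, 0.9]
grip_width: 0.498
```

Call:
{"method": "arm_command", "body": {
  "motion": [
    [[0,0,-35],[0,0,0],0.5],
    [[0,0,0],[0,0,0],0.5]
  ]
}}

```text
time: 10.9
position: [0.5473, -0.2346, 0.28]
tool_rot: [3.048, -0.756, 0.021]
ft_force: [0.3, -0.0, 1.2]
grip_width: 0.502
```

```bash
python3 go.py; python3 - <<'E'
from h import *
im,d=optics.get_image('side'); np.save('pics/side6.npy',d); crop('side',im,330,120,490,260,5,'pics/s6.png')
E
python3 - <<'E'
import sys; sys.path.insert(0,'.')
import os; os.chdir('.')
from fit import *
W=world('side',np.load('pics/side6.npy')); W0=world('side',np.load('pics/side0.npy'))
for w in(W0,W):print(rect(sel(w,(.45,-.3,.124),(.65,-.17,.138))))
# manifold near face: y' in pump frame
o=np.array([.576,-.1195,0]); a=np.radians(-15.7); ux=np.array([np.cos(a),np.sin(a),0]); uy=np.array([-np.sin(a),np.cos(a),0])
for w in(W0,W):
    p=w[np.isfinite(w[...,2])]-o; x=p@ux; y=p@uy+.075; z=p[:,2]
    k=(abs(x)<.038)&(z>.088)&(z<.099)&(y<-.085)&(y>-.17); print('manifold top y',np.percentile(y[k],[1,5,50,95,99]).round(4))
    
E
```

```text
t 10.9 pos [ 547.3 -234.6  280. ] yawx -27.9 tilt 0.78 grip 43.7 F [ 0.3 -0.   1.2] T [ 0.07 -0.04 -0.03] q [ 0.5   0.17 -0.16  1.48  0.03  1.48 -1.72]
(array([ 544.7, -232.1]), array([18.1, 44.7]), np.float32(151.1), 112)
(array([ 544.1, -233.3]), array([17.9, 45.1]), np.float32(160.2), 115)
manifold top y [-0.1425 -0.1395 -0.1119 -0.0949 -0.0932]
manifold top y [-0.1382 -0.1352 -0.1074 -0.0894 -0.0866]
```

View pics/s6.png

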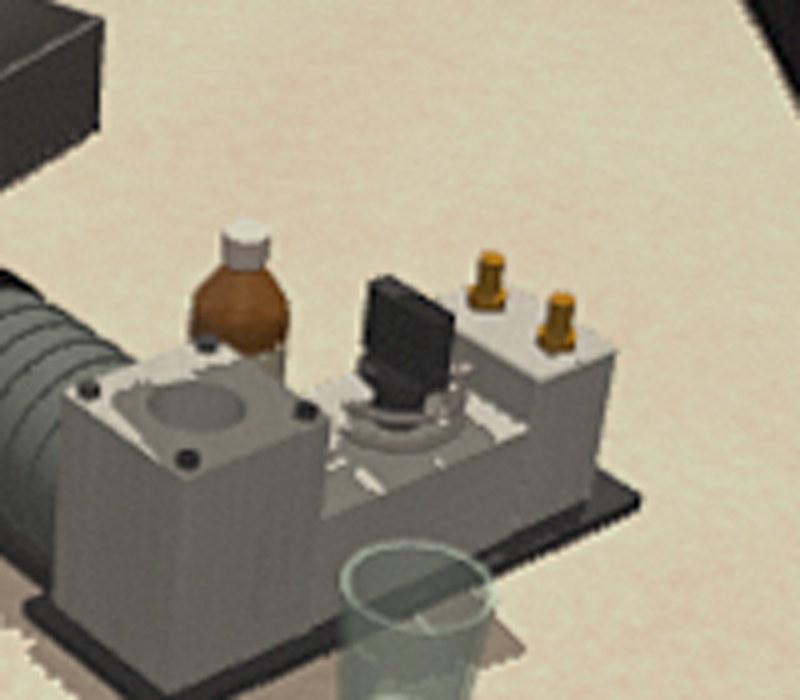

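The manifold is drawn flush and the bar is aligned with the pump axis, so the cam is done. Next is the nut's orientation, from the first top picture.

```bash
python3 - <<'E'
from h import *
im=cv2.imread('pics/top0.png'); d=np.load('pics/top0.npy')
for p in([.576,-.1195,.12],[.576,-.1195,.054],[.576,-.1195,.05],[.576,-.1195,.03]): print(proj('top',p))
u0,v0,u1,v1=392,230,420,256
c=cv2.resize(im[v0:v1,u0:u1],None,fx=24,fy=24,interpolation=cv2.INTER_CUBIC)
c=cv2.convertScaleAbs(c,alpha=1.6,beta=10)
cv2.imwrite('pics/n1.png',c)
W=world('top',d)
print((W[234:254,394:418,2]*1000).round().astype(int))
print(im[234:254,394:418,1])
E
```

```text
[[403.45808825 242.97363524]]
[[399.53393918 244.28495786]]
[[399.30993077 244.35981416]]
[[398.21183723 244.7267612 ]]
[[                 118                  121                  120
                   123                  119                  118
                   121                  107                  107
                   105                  114                  113
                   120                  120                  122
                   120                  122                  120
                   120                  124                  120
                   122                  123                  121]
 [                 121                  122                  122
                   117                  122                   80
                    82                   73                   79
                    78                   86                   92
                   101                  104                  114
                   120                  116                  121
                   122                  118                  122
    
[... 10821 characters left out ...]
41  41
   56 116 125 130 128 127]
 [126 116  48  27  86 106 114  47  21  26  17  26  67  49  41  43  40  42
   86 122 128 128 129 128]
 [128 127  84  39  15  66  29  23  23  24  20  39  72  46  41  44  44  68
  113 127 126 127 129 126]
 [125 125 127  88  43  26  24  22  28  23  30  62  49  36  42  41  63 108
  125 125 128 127 128 127]
 [129 128 127 127  93  58  36  27  25  31  63  53  36  43  46  69 110 126
  126 126 127 129 125 129]
 [127 126 126 129 127 120  93  60  62  81  54  48  51  70 109 123 124 127
  129 128 127 126 128 126]
 [125 130 125 127 127 128 125 120 119 115 113 112 116 127 127 129 126 128
  129 129 126 124 128 126]]<stdin>:9: RuntimeWarning: invalid value encountered in cast
```

View pics/n1.png

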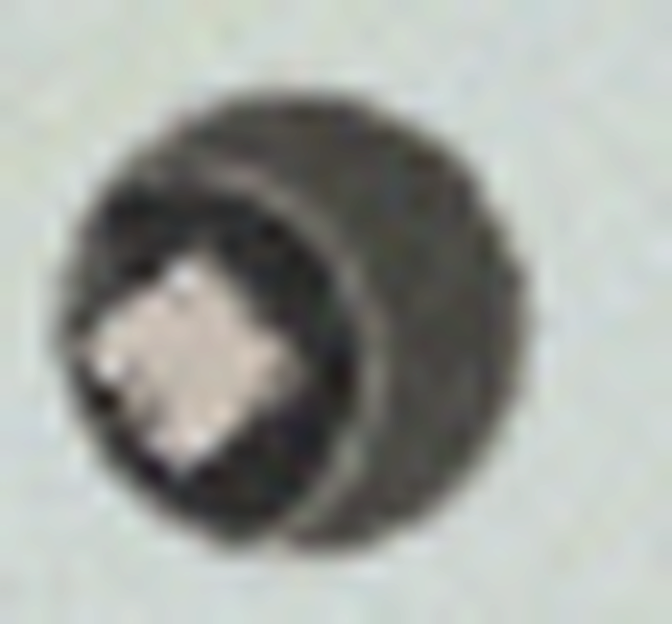

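```bash
python3 - <<'E'
from h import *
im=cv2.imread('pics/top0.png')[:,:,1].astype(np.float32)
c,f,R,t=cam('top')
def pix2w(u,v,z):
    d=R.T@np.array([(u-c['cx'])/f,(v-c['cy'])/f,1]); o=-R.T@t; return o+d*(z-o[2])/d[2]
for e in((190,245),(300,355),(185,470),(80,345)):
    u,v=392+(e[0]+.5)/24-.5,230+(e[1]+.5)/24-.5; print((pix2w(u,v,.051)*1000).round(1))
# render fit: squares 16mm at z=.05 and 12 at .054
from scipy.optimize import minimize
v,u=np.mgrid[238:252,394:407]
best=[]
K=4
for a in range(0,90,2):
  for dx in np.arange(-4,5,1):
    for dy in np.arange(-4,5,1):
      m=np.zeros((480*1,640),np.uint8)
      ca,sa=np.cos(np.radians(a)),np.sin(np.radians(a))
      msk=np.zeros((14*K*2,13*K*2),np.uint8); k=2*K
      for h,z in((8,.05),(6,.054)):
        q=np.array([[1,1],[1,-1],[-1,-1],[-1,1]])*h/1000
        P=np.c_[q@np.array([[ca,sa],[-sa,ca]])+[.576+dx/1000,-.1195+dy/1000],np.full(4,z)]
        uv=(proj('top',P)-[394-.5,238-.5])*k
        cv2.fillConvexPoly(msk,uv.round().astype(np.int32),255)
      s=cv2.resize(msk,(13,14),interpolation=cv2.INTER_AREA).astype(float)
      g=im[238:252,394:407]
      # ignore outside bore (u too left)
      W=np.ones_like(g); W[:,0:1]=0
      s1=s-(s*W).sum()/W.sum(); g1=g-(g*W).sum()/W.sum()
      best.append(((s1*g1*W).sum()/np.sqrt((s1*s1*W).sum()*(g1*g1*W).sum()),a,dx,dy))
best.sort(reverse=True); print([tuple(np.round(b,3).tolist()) for b in best[:10]])
E
```

```text
[ 586.5 -119.5   51. ]
[ 576.3 -130.1   51. ]
[ 565.2 -119.3   51. ]
[ 576.8 -109.2   51. ]Traceback (most recent call last):
  File "<stdin>", line 22, in <module>
  File "h.py", line 11, in proj
    c,f,R,t=cam(n); q=np.atleast_2d(p)@R.T+t
            ~~~^^^
  File "h.py", line 4, in cam
    c=optics.camera_model(n); f=240/np.tan(np.radians(c['fovy'])/2)
ValueError: time passes only in moves, steps and waits
```

Projected to z=0.051, the nut's corners lie on ±x and ±y about (576.2, -119.5). Its flats are therefore at 45° (mod 90°), and this confirms the bore centre. Next is the key.

```bash
python3 go.py 495 -20 260 7; python3 go.py 561.3 163 220 7
```

```text
t 10.95 pos [ 546.1 -234.2  276.2] yawx -27.9 tilt 0.5 grip 43.7 F [-0.5 -0.7 -1. ] T [0.08 0.03 0.01] q [ 0.5   0.18 -0.16  1.48  0.03  1.48 -1.72]
shift in tool now [-145.4 -165.5   15.1]
turn [  0.08  -0.5  -34.86] (z+ = clockwise) shift in target frame [ -24.6 -218.8   16.2]
t 10.95 pos [ 546.1 -234.2  276.2] yawx -27.9 tilt 0.5 grip 43.7 F [-0.5 -0.7 -1. ] T [0.08 0.03 0.01] q [ 0.5   0.18 -0.16  1.48  0.03  1.48 -1.72]
shift in tool now [-172.6 -358.2   55.1]
turn [  0.08  -0.5  -34.86] (z+ = clockwise) shift in target frame [  63.5 -392.4   56.2]
```

Call:
{"method": "arm_command", "body": {
  "motion": [
    [[0,0,0],[0,0,-7],0.5],
    [[0,0,0],[0,0,-7],0.5],
    [[0,0,0],[0,0,-7],0.5],
    [[0,0,0],[0,0,-7],0.5],
    [[0,0,0],[0,0,-7],0.5]
  ]
}}

```text
time: 11.37
position: [0.5431, -0.2333, 0.2694]
tool_rot: [-3.133, -0.205, 0.004]
ft_force: [-0.0, 0.2, -0.1]
grip_width: 0.504
```

Call:
{"method": "arm_command", "body": {
  "motion": [
    [[-4,-31,2],[0,0,0],0.5],
    [[-4,-31,2],[0,0,0],0.5],
    [[-4,-31,2],[0,0,0],0.5],
    [[-4,-31,2],[0,0,0],0.5],
    [[-4,-31,2],[0,0,0],0.5],
    [[-4,-31,2],[0,0,0],0.5],
    [[-1,-31,2],[0,0,0],0.5],
    [[0,0,0],[0,0,0],0.5]
  ]
}}

```text
time: 12.03
position: [0.4903, -0.0137, 0.2558]
tool_rot: [-3.131, -0.211, 0.003]
ft_force: [0.6, 0.4, -0.2]
grip_width: 0.5
```

```bash
python3 go.py 561.3 163 220 7
```

```text
t 12.03 pos [490.3 -13.7 255.8] yawx 7.7 tilt 0.23 grip 43.5 F [ 0.6  0.4 -0.2] T [ 0.1  -0.    0.05] q [ 0.36 -0.03 -0.38  1.74 -0.01  1.43 -1.45]
shift in tool now [  94.1 -165.4   36.2]
turn [-0.2   0.11  0.69] (z+ = clockwise) shift in target frame [  92.  -166.7   35.8]
```

Call:
{"method": "arm_command", "body": {
  "motion": [
    [[15.5,-28,6],[0,0,0.5],0.5],
    [[15.5,-28,6],[0,0,0],0.5],
    [[15.5,-28,6],[0,0,0],0.5],
    [[15.5,-28,6],[0,0,0],0.5],
    [[15.5,-28,6],[0,0,0],0.5],
    [[15,-26,6],[0,0,0],0.5],
    [[0,0,0],[0,0,0],0.5],
    [[0,0,0],[0,0,0],0.5]
  ]
}}

```text
time: 12.7
position: [0.5635, 0.1559, 0.2189]
tool_rot: [-3.135, -0.187, 0.006]
ft_force: [-0.5, -0.8, 0.4]
grip_width: 0.506
```

```bash
python3 go.py 561.3 163 115 7; python3 grip.py pics/s7.png
```

```text
t 12.7 pos [563.5 155.9 218.9] yawx 6.8 tilt 0.24 grip 44.0 F [-0.5 -0.8  0.4] T [0.05 0.02 0.01] q [ 0.14  0.22 -0.53  1.58  0.11  1.38 -1.85]
shift in tool now [ -1.   -7.2 103.9]
turn [-0.06  0.23 -0.16] (z+ = clockwise) shift in target frame [ -1.3  -7.4 103.9]
max tool z per y bin:
-44 48 zmax [-36. -26. -24.] x -11.0 9.0
-36 214 zmax [-21. -21. -20.] x -11.0 12.0
-28 24 zmax [-28. -27. -24.] x -9.0 -7.0
12 170 zmax [-21. -21. -20.] x -9.0 10.0
20 123 zmax [-21. -20. -19.] x -11.0 12.0
28 18 zmax [-49. -47. -45.] x -11.0 -8.0
207 151 [287 221]
```

View pics/s7.png

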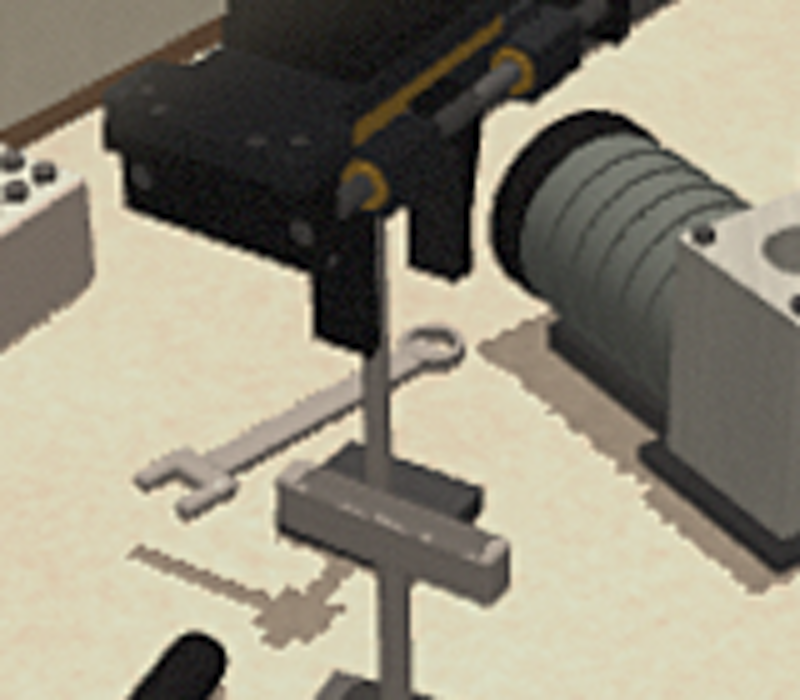

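Call:
{"method": "arm_command", "body": {
  "motion": [
    [[-1,-7,20],[0,0,0],0.5],
    [[0,0,25],[0,0,0],0.5],
    [[0,0,25],[0,0,0],0.5],
    [[0,0,20],[0,0,0],0.5],
    [[0,0,10],[0,0,0],0.5],
    [[0,0,4],[0,0,0],0.5],
    [[0,0,0],[0,0,0],0.5],
    [[0,0,0],[0,0,0],0.5]
  ]
}}

```text
time: 13.42
position: [0.5638, 0.1603, 0.1182]
tool_rot: [-3.136, -0.179, -0.003]
ft_force: [-0.1, 0.5, 0.5]
grip_width: 0.501
```

```bash
python3 go.py 561.3 163 115 7; python3 grip.py pics/s8.png
```

```text
t 13.42 pos [563.8 160.3 118.2] yawx 6.5 tilt 0.1 grip 43.6 F [-0.1  0.5  0.5] T [-0.    0.03  0.02] q [ 0.12  0.28 -0.52  1.71  0.15  1.19 -1.89]
shift in tool now [-2.2 -3.   3.2]
turn [ 0.01 -0.09 -0.47] (z+ = clockwise) shift in target frame [-2.1 -3.   3.2]
max tool z per y bin:
-44 14 zmax [-62. -61. -54.] x -11.0 -5.0
-36 158 zmax [-21. -20. -20.] x -11.0 13.0
-28 23 zmax [-28. -25. -22.] x -9.0 -6.0
-20 11 zmax [-30. -29. -24.] x -30.0 -10.0
-12 265 zmax [15. 16. 16.] x -30.0 4.0
-4 65 zmax [10. 13. 14.] x -28.0 4.0
12 15 zmax [-31. -30. -30.] x -7.0 10.0
20 165 zmax [-24. -22. -22.] x -11.0 12.0
28 31 zmax [-33. -30. -27.] x -11.0 11.0
205 200 [285 270]
```

View pics/s8.png

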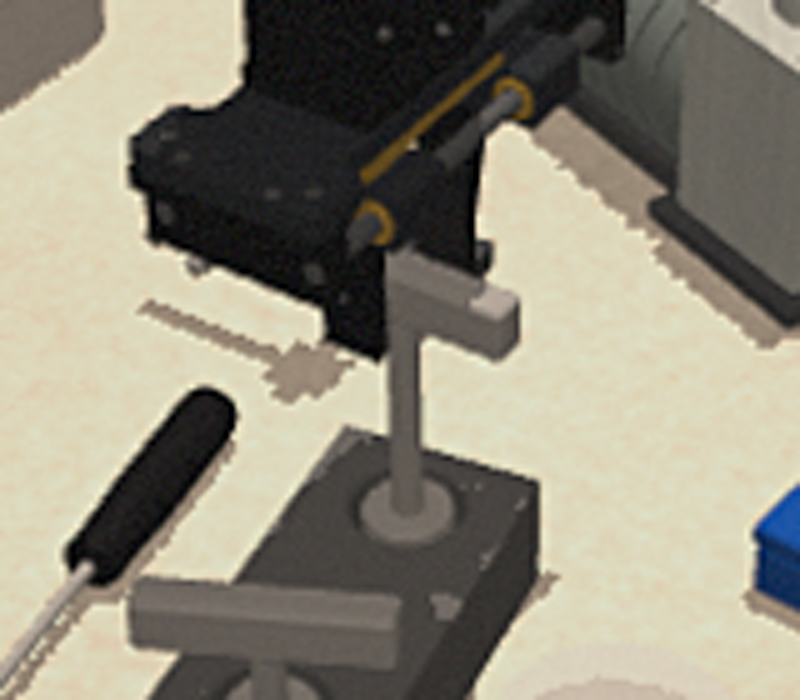

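Call:
{"method": "arm_command", "body": {
  "motion": [
    [[-2,-3,3],[0,0,-0.5],0.5],
    [[0,0,0],[0,0,0],0.5],
    [[0,0,0],[0,0,0],1],
    [[0,0,0],[0,0,0],1],
    [[0,0,0],[0,0,0],1],
    [[0,0,0],[0,0,0],1],
    [[0,0,0],[0,0,0],1],
    [[0,0,0],[0,0,0],1]
  ],
  "force": 45
}}

```text
time: 14.13
position: [0.5608, 0.1629, 0.114]
tool_rot: [3.135, 0.193, -0.0]
ft_force: [-0.7, -1.0, -0.0]
grip_width: 0.181
```

```bash
python3 go.py 561.3 163 115 7
```

```text
t 14.13 pos [560.8 162.9 114. ] yawx 7.1 tilt 0.04 grip 15.7 F [-0.7 -1.  -0. ] T [-0.2  -0.05 -0.02] q [ 0.12  0.28 -0.52  1.72  0.15  1.18 -1.89]
shift in tool now [ 0.5 -0.1 -1. ]
turn [0.04 0.   0.06] (z+ = clockwise) shift in target frame [ 0.5 -0.1 -1. ]
```

Call:
{"method": "arm_command", "body": {
  "motion": [
    [[0,0,-10],[0,0,0],1],
    [[0,0,-20],[0,0,0],1],
    [[0,0,-30],[0,0,0],1],
    [[0,0,-30],[0,0,0],1],
    [[0,0,-30],[0,0,0],1],
    [[0,0,-20],[0,0,0],1],
    [[0,0,-5],[0,0,0],1],
    [[0,0,0],[0,0,0],1]
  ]
}}

```text
time: 14.8
position: [0.5612, 0.1638, 0.2604]
tool_rot: [-3.135, -0.194, -0.004]
ft_force: [0.4, 0.8, -4.1]
grip_width: 0.179
```

```bash
python3 go.py 500 0 260 7; python3 grip.py pics/s9.png
```

```text
t 14.8 pos [561.2 163.8 260.4] yawx 7.1 tilt 0.14 grip 15.6 F [ 0.4  0.8 -4.1] T [ 0.03 -0.03 -0.03] q [ 0.13  0.19 -0.53  1.52  0.1   1.46 -1.85]
shift in tool now [-81.  155.    0.2]
turn [-0.02 -0.14  0.08] (z+ = clockwise) shift in target frame [-80.7 155.1   0.4]
max tool z per y bin:
-28 103 zmax [-36. -30. -27.] x -10.0 9.0
-20 228 zmax [-24. -22. -22.] x -27.0 15.0
-12 295 zmax [14. 14. 15.] x -30.0 29.0
-4 94 zmax [15. 15. 16.] x -29.0 9.0
4 96 zmax [-46. -46. -15.] x -29.0 4.0
12 35 zmax [-46. -46. -44.] x -10.0 -6.0
204 134 [284 204]
```

View pics/s9.png

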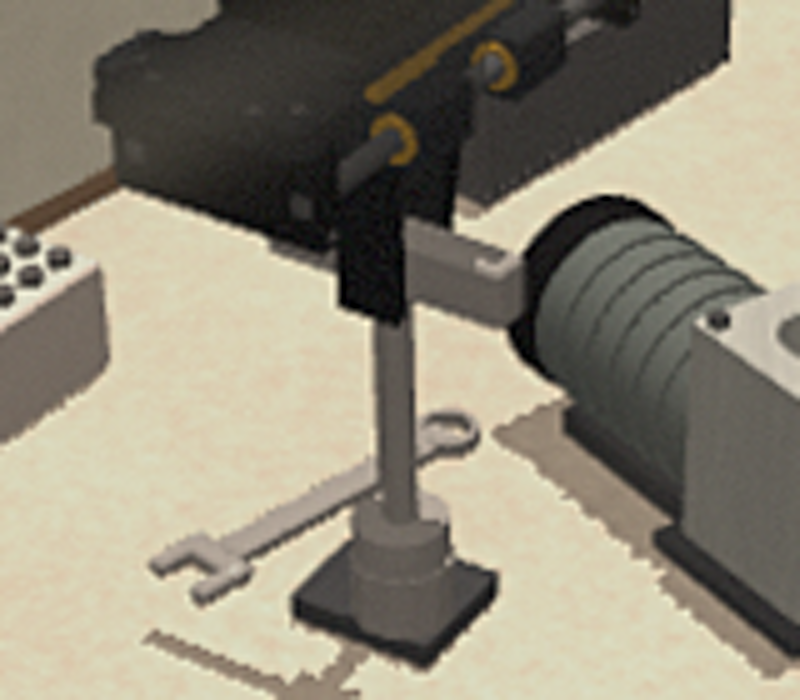

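Call:
{"method": "arm_command", "body": {
  "motion": [
    [[-10,19,0],[0,0,0],1],
    [[-14,27,0],[0,0,0],1],
    [[-14,27,0],[0,0,0],1],
    [[-14,27,0],[0,0,0],1],
    [[-14,27,0],[0,0,0],1],
    [[-14,27,0],[0,0,0],1]
  ]
}}

```text
time: 15.35
position: [0.498, -0.0007, 0.2563]
tool_rot: [-3.135, -0.194, 0.007]
ft_force: [0.0, -0.5, -3.8]
grip_width: 0.179
```

Call:
{"method": "arm_command", "body": {
  "motion": [
    [[0,0,0],[0,0,-4],1],
    [[0,0,0],[0,0,-6],1],
    [[0,0,0],[0,0,-7],1],
    [[0,0,0],[0,0,-7],1],
    [[0,0,0],[0,0,-7],1],
    [[0,0,0],[0,0,-7],1],
    [[0,0,0],[0,0,-7],1],
    [[0,0,0],[0,0,-7],1]
  ]
}}

```text
time: 16.02
position: [0.4987, 0.0006, 0.2562]
tool_rot: [-2.726, -1.556, 0.007]
ft_force: [0.5, 0.1, -3.3]
grip_width: 0.177
```

Call:
{"method": "arm_command", "body": {
  "motion": [
    [[0,0,0],[0,0,-7],1],
    [[0,0,0],[0,0,-7],1],
    [[0,0,0],[0,0,-7],1],
    [[0,0,0],[0,0,-7],1],
    [[0,0,0],[0,0,-7],1],
    [[0,0,0],[0,0,-7],1],
    [[0,0,0],[0,0,-7],1],
    [[0,0,0],[0,0,-7],1]
  ]
}}

```text
time: 16.68
position: [0.4987, 0.0006, 0.2561]
tool_rot: [-1.676, -2.652, 0.004]
ft_force: [0.1, -0.6, -3.7]
grip_width: 0.18
```

Call:
{"method": "arm_command", "body": {
  "motion": [
    [[0,0,0],[0,0,-7],1],
    [[0,0,0],[0,0,-7],1],
    [[0,0,0],[0,0,-6],1],
    [[0,0,0],[0,0,0],1]
  ]
}}

```text
time: 17.02
position: [0.4988, 0.0006, 0.2564]
tool_rot: [-1.195, -2.901, 0.002]
ft_force: [0.3, -0.3, -4.9]
grip_width: 0.185
```

```bash
python3 go.py 576 -119.5 260 135
```

```text
t 17.02 pos [498.8   0.6 256.4] yawx 135.2 tilt 0.27 grip 16.1 F [ 0.3 -0.3 -4.9] T [ 0.06 -0.17 -0.04] q [ 0.35 -0.   -0.4   1.72 -0.    1.44  0.74]
shift in tool now [-139.4  -30.9   -4. ]
turn [-0.18 -0.2   0.22] (z+ = clockwise) shift in target frame [-139.5  -30.3   -3.6]
```

Call:
{"method": "arm_command", "body": {
  "motion": [
    [[-15,-3,0],[0,0,0],1],
    [[-25,-5,0],[0,0,0],1],
    [[-30,-7,0],[0,0,0],1],
    [[-30,-7,0],[0,0,0],1],
    [[-25,-5,0],[0,0,0],1],
    [[-14,-3,0],[0,0,0],1],
    [[0,0,0],[0,0,0],1],
    [[0,0,0],[0,0,0],1]
  ]
}}

```text
time: 17.68
position: [0.577, -0.1189, 0.2575]
tool_rot: [-1.203, -2.899, -0.001]
ft_force: [-1.3, 0.8, -3.6]
grip_width: 0.181
```

```bash
python3 go.py 576 -119.5 260 135; python3 - <<'E'
from h import *
im,d=optics.get_image('side'); np.save('pics/side10.npy',d); crop('side',im,300,90,460,230,5,'pics/s10.png')
im,d=optics.get_image('top'); np.save('pics/top10.npy',d); crop('top',im,320,170,480,310,5,'pics/t10.png')
E
```

```text
t 17.68 pos [ 577.  -118.9  257.5] yawx 134.9 tilt 0.19 grip 15.7 F [-1.3  0.8 -3.6] T [ 0.15 -0.11 -0.01] q [ 0.43  0.19 -0.31  1.51  0.06  1.45  0.9 ]
shift in tool now [ 0.3 -1.1 -2.5]
turn [-0.05 -0.18 -0.08] (z+ = clockwise) shift in target frame [ 0.3 -1.1 -2.5]
```

View pics/s10.png

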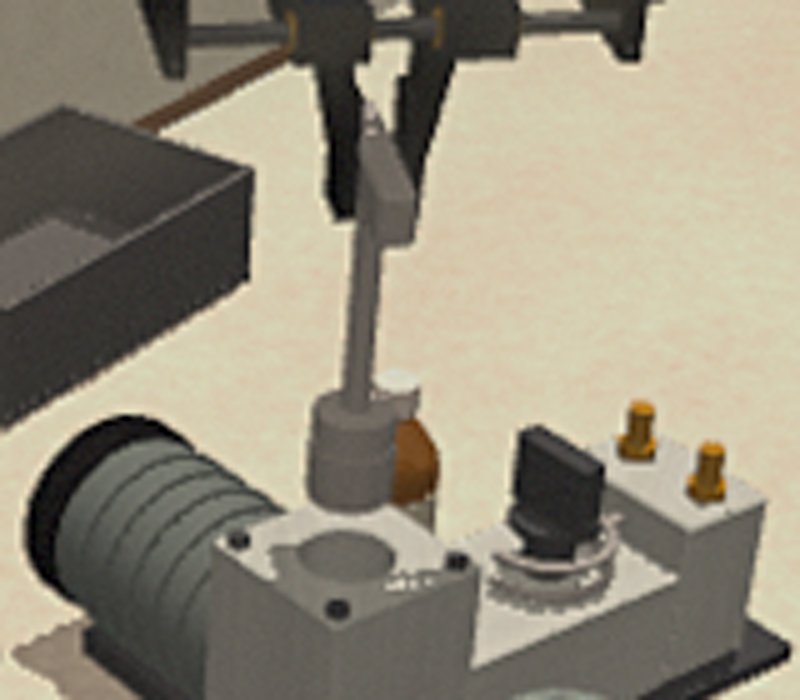

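View pics/t10.png

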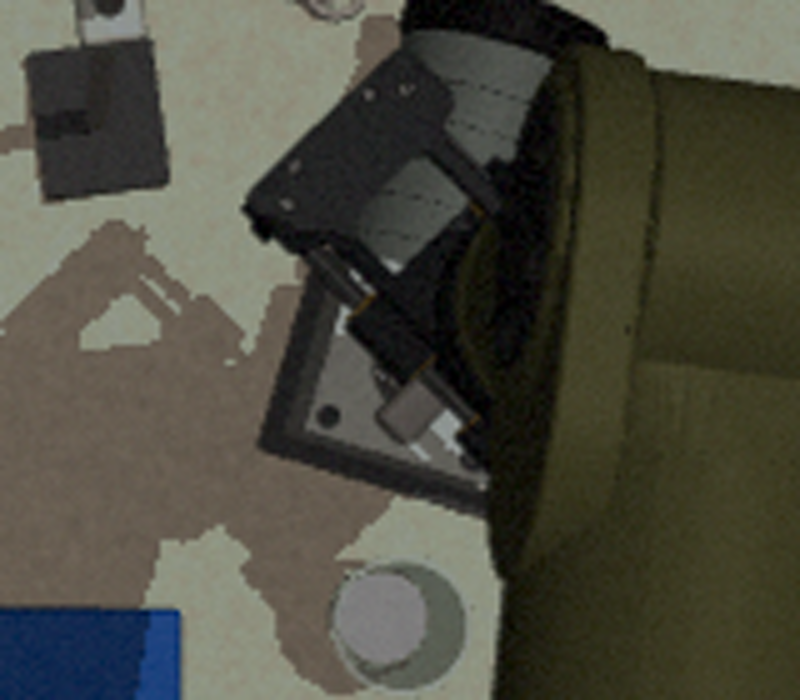

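```bash
cat > keyfit.py <<'E'
import sys
from h import *
from scipy.optimize import least_squares
d=np.load(sys.argv[1]); W=world('side',d); w=W[np.isfinite(W[...,2])]
cx,cy=float(sys.argv[2])/1000,float(sys.argv[3])/1000; ze=float(sys.argv[4])/1000
for lo,hi,r,n in((ze+.004,ze+.036,.0175,'socket'),(ze+.05,ze+.11,.006,'shank')):
    k=(np.hypot(w[:,0]-cx,w[:,1]-cy)<r+.010)&(w[:,2]>lo)&(w[:,2]<hi); p=w[k]
    f=lambda q:np.hypot(p[:,0]-q[0],p[:,1]-q[1])-r
    s=least_squares(f,[cx,cy],loss='soft_l1',f_scale=.002); print(n,len(p),(s.x*1000).round(1),'z',p[:,2].min().round(4),p[:,2].max().round(4))
E
python3 keyfit.py pics/side10.npy 577 -119 151
python3 keyfit.py pics/side0.npy 562 163 8
python3 - <<'E'
from h import *
W=world('side',np.load('pics/side10.npy')); w=W[np.isfinite(W[...,2])]
p=w[(abs(w[:,2]-.12)<.005)&(abs(w[:,0]-.576)<.06)&(abs(w[:,1]+.12)<.06)]
# head top occupancy in pump frame
a=np.radians(-15.7);q=(p[:,:2]-[.576,-.1195])@np.array([[np.cos(a),-np.sin(a)],[np.sin(a),np.cos(a)]])
for v in (q[:,0],q[:,1]): print((np.percentile(v,[.5,2,98,99.5])*1000).round(1))
E
```

```text
socket 245 [ 578.3 -116.6] z 0.1551 0.1868
shank 168 [ 577.4 -116.3] z 0.201 0.2609
socket 56 [566.5 159.4] z 0.0268 0.044
shank 163 [563.4 163.5] z 0.0584 0.1178
[-40.4 -39.5  39.3  41.2]
[-38.5 -36.8  41.7  42.6]
```

Call:
{"method": "arm_command", "body": {
  "motion": [
    [[0.3,-1.4,0],[0,0,0],1],
    [[0,0,10],[0,0,0],1],
    [[0,0,15],[0,0,0],1],
    [[0,0,15],[0,0,0],1],
    [[0,0,15],[0,0,0],1],
    [[0,0,0],[0,0,0],1],
    [[0,0,0],[0,0,0],1]
  ]
}}

```text
time: 18.37
position: [0.5754, -0.1191, 0.2032]
tool_rot: [-1.199, -2.902, 0.001]
ft_force: [-0.1, 0.2, -3.7]
grip_width: 0.182
```

```bash
python3 go.py 575.8 -119.7 160 135
```

```text
t 18.37 pos [ 575.4 -119.1  203.2] yawx 135.1 tilt 0.11 grip 15.9 F [-0.1  0.2 -3.7] T [-0.   -0.17  0.03] q [ 0.43  0.21 -0.31  1.6   0.06  1.35  0.9 ]
shift in tool now [-0.7 -0.1 43.2]
turn [-0.07 -0.08  0.1 ] (z+ = clockwise) shift in target frame [-0.7 -0.2 43.2]
```

Call:
{"method": "arm_command", "body": {
  "motion": [
    [[-0.6,0,12],[0,0,0],1],
    [[0,0,12],[0,0,0],1],
    [[0,0,10],[0,0,0],1],
    [[0,0,3],[0,0,0],1],
    [[0,0,0],[0,0,0],1],
    [[0,0,0],[0,0,0],1]
  ]
}}

```text
time: 18.87
position: [0.5767, -0.1198, 0.1668]
tool_rot: [-1.2, -2.903, 0.0]
ft_force: [0.1, 0.6, -3.4]
grip_width: 0.179
```

```bash
python3 go.py 575.8 -119.7 136 135
```

```text
t 18.87 pos [ 576.7 -119.8  166.8] yawx 135.1 tilt 0.03 grip 15.6 F [ 0.1  0.6 -3.4] T [ 0.05 -0.18 -0.02] q [ 0.43  0.23 -0.31  1.65  0.07  1.28  0.89]
shift in tool now [ 0.7 -0.5 30.8]
turn [-0.01 -0.03  0.07] (z+ = clockwise) shift in target frame [ 0.7 -0.5 30.8]
```

Call:
{"method": "arm_command", "body": {
  "motion": [
    [[0,0,4],[0,0,0],1],
    [[0,0,4],[0,0,0],1],
    [[0,0,3],[0,0,0],1],
    [[0,0,0],[0,0,0],1]
  ]
}}

```text
time: 19.2
position: [0.5768, -0.1199, 0.1558]
tool_rot: [1.2, 2.903, -0.0]
ft_force: [0.6, -0.4, -3.9]
grip_width: 0.176
```

```bash
python3 go.py 575.8 -119.7 136 135
```

```text
t 19.2 pos [ 576.8 -119.9  155.8] yawx 135.1 tilt 0.0 grip 15.3 F [ 0.6 -0.4 -3.9] T [ 0.03 -0.21  0.04] q [ 0.43  0.24 -0.31  1.66  0.07  1.26  0.89]
shift in tool now [ 0.8 -0.5 19.8]
turn [-0.    0.    0.08] (z+ = clockwise) shift in target frame [ 0.8 -0.5 19.8]
```

Call:
{"method": "arm_command", "body": {
  "motion": [
    [[0.5,-0.3,3],[0,0,0],1],
    [[0,0,3],[0,0,0],1],
    [[0,0,0],[0,0,0],1]
  ]
}}

```text
time: 19.45
position: [0.576, -0.1203, 0.1493]
tool_rot: [1.201, 2.903, -0.001]
ft_force: [1.1, -0.9, -3.6]
grip_width: 0.182
```

```bash
python3 go.py 575.8 -119.7 136 135
```

```text
t 19.45 pos [ 576.  -120.3  149.3] yawx 135.1 tilt 0.04 grip 15.9 F [ 1.1 -0.9 -3.6] T [-0.31 -0.48 -0.01] q [ 0.43  0.24 -0.31  1.67  0.08  1.24  0.89]
shift in tool now [ 0.6  0.3 13.3]
turn [-0.04  0.02  0.06] (z+ = clockwise) shift in target frame [ 0.6  0.3 13.3]
```

Call:
{"method": "arm_command", "body": {
  "motion": [
    [[0,0,3],[0,0,0],1],
    [[0,0,3],[0,0,0],1],
    [[0,0,0],[0,0,0],1]
  ]
}}

```text
time: 19.7
position: [0.576, -0.1202, 0.1431]
tool_rot: [-1.201, -2.903, 0.001]
ft_force: [1.5, -1.9, -5.3]
grip_width: 0.182
```

```bash
python3 go.py 575.8 -119.7 136 135
```

```text
t 19.7 pos [ 576.  -120.2  143.1] yawx 135.1 tilt 0.04 grip 15.8 F [ 1.5 -1.9 -5.3] T [-0.45 -0.6  -0.01] q [ 0.43  0.24 -0.31  1.68  0.08  1.23  0.89]
shift in tool now [0.5 0.2 7.1]
turn [-0.03 -0.01  0.06] (z+ = clockwise) shift in target frame [0.5 0.2 7.1]
```

Call:
{"method": "arm_command", "body": {
  "motion": [
    [[-0.8,0,3],[0,0,0],1],
    [[0,0,2.5],[0,0,0],1],
    [[0,0,0],[0,0,0],1]
  ]
}}

```text
time: 19.95
position: [0.5764, -0.1204, 0.1377]
tool_rot: [-1.2, -2.902, 0.0]
ft_force: [0.0, -1.4, -4.2]
grip_width: 0.176
```

```bash
python3 go.py 575.8 -119.7 136 135
```

```text
t 19.95 pos [ 576.4 -120.4  137.7] yawx 135.1 tilt 0.06 grip 15.3 F [ 0.  -1.4 -4.2] T [-0.45 -0.39  0.03] q [ 0.43  0.25 -0.31  1.68  0.08  1.22  0.89]
shift in tool now [0.9 0.1 1.7]
turn [-0.04 -0.05  0.07] (z+ = clockwise) shift in target frame [0.9 0.1 1.7]
```

Seated: the key end is about 2 mm above the floor. Now turning the nut clockwise.

Call:
{"method": "arm_command", "body": {
  "motion": [
    [[0,0,0],[0,0,4],1],
    [[0,0,0],[0,0,6],1],
    [[0,0,0],[0,0,6],1],
    [[0,0,0],[0,0,6],1],
    [[0,0,0],[0,0,6],1],
    [[0,0,0],[0,0,6],1],
    [[0,0,0],[0,0,6],1]
  ]
}}

```text
time: 20.53
position: [0.5763, -0.1206, 0.1382]
tool_rot: [-2.126, -2.312, 0.002]
ft_force: [-0.3, -1.5, -4.4]
grip_width: 0.182
```

```bash
python3 go.py 576.2 -120 137 95
```

```text
t 20.53 pos [ 576.3 -120.6  138.2] yawx 94.8 tilt 0.07 grip 15.8 F [-0.3 -1.5 -4.4] T [-0.54 -0.05  0.1 ] q [ 0.36  0.24 -0.23  1.69  0.06  1.22  0.2 ]
shift in tool now [ 0.6 -0.   1.2]
turn [-0.06  0.02 -0.2 ] (z+ = clockwise) shift in target frame [ 0.6 -0.   1.2]
```

Call:
{"method": "arm_command", "body": {
  "motion": [
    [[0,0,0],[0,0,6],1],
    [[0,0,0],[0,0,6],1],
    [[0,0,0],[0,0,6],1],
    [[0,0,0],[0,0,6],1],
    [[0,0,0],[0,0,6],1],
    [[0,0,0],[0,0,6],1]
  ]
}}

```text
time: 21.03
position: [0.5762, -0.1203, 0.1382]
tool_rot: [-2.736, -1.542, 0.002]
ft_force: [-0.7, -0.8, -3.2]
grip_width: 0.181
```

```bash
python3 go.py 576.2 -120 137 59
```

```text
t 21.03 pos [ 576.2 -120.3  138.2] yawx 58.8 tilt 0.08 grip 15.8 F [-0.7 -0.8 -3.2] T [-0.47  0.12  0.09] q [ 0.3   0.24 -0.16  1.69  0.04  1.22 -0.42]
shift in tool now [ 0.3 -0.1  1.2]
turn [-0.07  0.05 -0.19] (z+ = clockwise) shift in target frame [ 0.3 -0.1  1.2]
```

Call:
{"method": "arm_command", "body": {
  "motion": [
    [[0,0,0],[0,0,6],1],
    [[0,0,0],[0,0,6],1],
    [[0,0,0],[0,0,6],1],
    [[0,0,0],[0,0,6],1],
    [[0,0,0],[0,0,6],1],
    [[0,0,0],[0,0,6],1]
  ]
}}

```text
time: 21.53
position: [0.5762, -0.1201, 0.1382]
tool_rot: [-3.079, -0.621, 0.002]
ft_force: [-0.5, 0.2, -3.2]
grip_width: 0.185
```

```bash
python3 go.py 576.2 -120 137 23
```

```text
t 21.53 pos [ 576.2 -120.1  138.2] yawx 22.8 tilt 0.08 grip 16.1 F [-0.5  0.2 -3.2] T [-0.27  0.14  0.12] q [ 0.24  0.23 -0.1   1.69  0.02  1.22 -1.03]
shift in tool now [ 0.  -0.1  1.2]
turn [-0.04  0.07 -0.19] (z+ = clockwise) shift in target frame [ 0.  -0.1  1.2]
```

Call:
{"method": "arm_command", "body": {
  "motion": [
    [[0,0,0],[0,0,5],1],
    [[0,0,0],[0,0,5],1],
    [[0,0,0],[0,0,0],1]
  ]
}}

```text
time: 21.78
position: [0.5763, -0.12, 0.1382]
tool_rot: [-3.121, -0.355, 0.002]
ft_force: [-0.7, -0.8, -3.8]
grip_width: 0.178
```

```bash
python3 go.py 576.2 -120 137 13
```

```text
t 21.78 pos [ 576.3 -120.   138.2] yawx 13.0 tilt 0.07 grip 15.5 F [-0.7 -0.8 -3.8] T [-0.28  0.17  0.03] q [ 0.23  0.23 -0.08  1.69  0.02  1.22 -1.2 ]
shift in tool now [-0.1  0.   1.2]
turn [-0.03  0.07 -0.02] (z+ = clockwise) shift in target frame [-0.1  0.   1.2]
```

Call:
{"method": "arm_command", "body": {
  "motion": [
    [[0,0,0],[0,0,4],1],
    [[0,0,0],[0,0,4],1],
    [[0,0,0],[0,0,0],1]
  ]
}}

```text
time: 22.03
position: [0.5763, -0.12, 0.1382]
tool_rot: [-3.138, -0.141, 0.002]
ft_force: [-1.4, -1.2, -3.6]
grip_width: 0.18
```

```bash
python3 go.py 576.2 -120 137 5
```

```text
t 22.03 pos [ 576.3 -120.   138.2] yawx 5.1 tilt 0.07 grip 15.6 F [-1.4 -1.2 -3.6] T [-0.16  0.22  0.07] q [ 0.21  0.23 -0.06  1.69  0.02  1.22 -1.33]
shift in tool now [-0.1  0.   1.2]
turn [-0.03  0.06  0.13] (z+ = clockwise) shift in target frame [-0.1  0.   1.2]
```

Call:
{"method": "arm_command", "body": {
  "motion": [
    [[0,0,0],[0,0,3],1],
    [[0,0,0],[0,0,3],1],
    [[0,0,0],[0,0,0],1]
  ]
}}

```text
time: 22.28
position: [0.5764, -0.1199, 0.1383]
tool_rot: [-3.141, 0.021, 0.002]
ft_force: [-0.5, -0.6, -4.6]
grip_width: 0.175
```

```bash
python3 go.py
```

```text
t 22.28 pos [ 576.4 -119.9  138.3] yawx -0.8 tilt 0.06 grip 15.3 F [-0.5 -0.6 -4.6] T [-0.12  0.24  0.17] q [ 0.21  0.23 -0.05  1.69  0.01  1.22 -1.43]
```

Call:
{"method": "arm_command", "body": {
  "motion": [
    [[0,0,0],[0,0,3],1],
    [[0,0,0],[0,0,3],1],
    [[0,0,0],[0,0,0],1]
  ]
}}

```text
time: 22.53
position: [0.5765, -0.1198, 0.1383]
tool_rot: [-3.136, 0.184, 0.001]
ft_force: [-1.4, -0.1, -4.2]
grip_width: 0.176
```

```bash
python3 go.py
```

```text
t 22.53 pos [ 576.5 -119.8  138.3] yawx -6.7 tilt 0.04 grip 15.3 F [-1.4 -0.1 -4.2] T [-0.05  0.19  0.39] q [ 0.2   0.23 -0.04  1.69  0.01  1.22 -1.54]
```

Torque is starting to rise (0.39). A bit more to be sure.

Call:
{"method": "arm_command", "body": {
  "motion": [
    [[0,0,0],[0,0,3],1],
    [[0,0,0],[0,0,0],1],
    [[0,0,0],[0,0,0],1]
  ]
}}

```text
time: 22.78
position: [0.5766, -0.12, 0.1383]
tool_rot: [3.13, -0.264, -0.001]
ft_force: [-1.3, 0.9, -4.8]
grip_width: 0.177
```

```bash
python3 go.py
```

```text
t 22.78 pos [ 576.6 -120.   138.3] yawx -9.6 tilt 0.03 grip 15.4 F [-1.3  0.9 -4.8] T [-0.12  0.12  0.77] q [ 0.19  0.23 -0.04  1.69  0.01  1.22 -1.59]
```

Call:
{"method": "arm_command", "body": {
  "motion": [
    [[0,0,0],[0,0,3],1],
    [[0,0,0],[0,0,0],1],
    [[0,0,0],[0,0,0],1]
  ]
}}

```text
time: 23.03
position: [0.5765, -0.12, 0.1383]
tool_rot: [-3.122, 0.349, 0.001]
ft_force: [0.1, 0.3, -5.5]
grip_width: 0.178
```

```bash
python3 go.py
```

```text
t 23.03 pos [ 576.5 -120.   138.3] yawx -12.8 tilt 0.04 grip 15.5 F [ 0.1  0.3 -5.5] T [0.08 0.14 0.49] q [ 0.19  0.23 -0.03  1.69  0.01  1.22 -1.64]
```

Call:
{"method": "arm_command", "body": {
  "motion": [
    [[0,0,0],[0,0,0],1],
    [[0,0,0],[0,0,3],1],
    [[0,0,0],[0,0,0],1]
  ],
  "force": 60
}}

```text
time: 23.28
position: [0.5767, -0.1204, 0.1386]
tool_rot: [3.111, -0.435, -0.0]
ft_force: [-0.9, -0.7, -3.9]
grip_width: 0.178
```

```bash
python3 go.py
```

```text
t 23.28 pos [ 576.7 -120.4  138.6] yawx -15.9 tilt 0.01 grip 15.4 F [-0.9 -0.7 -3.9] T [0.19 0.31 0.48] q [ 0.18  0.23 -0.02  1.69  0.01  1.22 -1.69]
```

Call:
{"method": "arm_command", "body": {
  "motion": [
    [[0,0,0],[0,0,3],1],
    [[0,0,0],[0,0,0],1],
    [[0,0,0],[0,0,0],1]
  ]
}}

```text
time: 23.53
position: [0.5761, -0.12, 0.1371]
tool_rot: [-3.099, 0.513, 0.003]
ft_force: [-0.1, 0.5, -7.4]
grip_width: 0.173
```

```bash
python3 go.py; python3 - <<'E'
from h import *
im,d=optics.get_image('side'); np.save('pics/side11.npy',d); crop('side',im,300,90,460,230,5,'pics/s11.png')
E
```

```text
t 23.53 pos [ 576.1 -120.   137.1] yawx -18.8 tilt 0.11 grip 15.1 F [-0.1  0.5 -7.4] T [ 0.32 -0.03  0.5 ] q [ 0.18  0.23 -0.02  1.69  0.    1.22 -1.74]
```

View pics/s11.png

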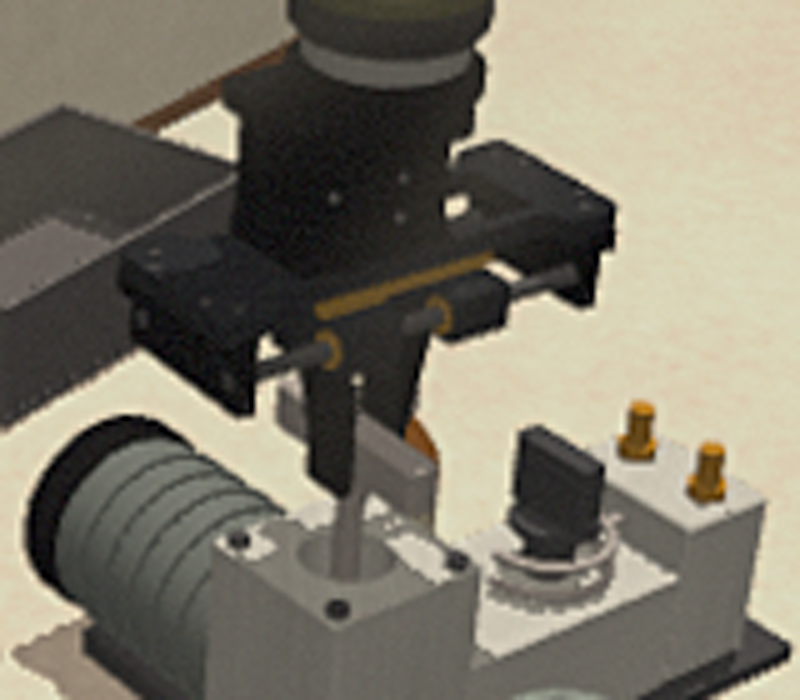

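```bash
cat > bar.py <<'E'
import sys; from fit import *
W=world('side',np.load(sys.argv[1])); bgr=None
cx,cy,zt,yaw=[float(a) for a in sys.argv[2:6]]; cx/=1000;cy/=1000;zt/=1000
p=sel(W,(cx-.06,cy-.06,zt-.017),(cx+.06,cy+.06,zt-.003))
# bar ends only: > 16mm from centre, inside tool frame exclude fingers(|along|<13)
a=np.radians(yaw); al=(p[:,0]-cx)*np.cos(a)+(p[:,1]-cy)*np.sin(a); ac=-(p[:,0]-cx)*np.sin(a)+(p[:,1]-cy)*np.cos(a)
k=(abs(al)>14)&(abs(al)<50)&(abs(ac)<22); q=p[k]; 
e=(al[k]*1000).round(); c=ac[k]*1000
for b in range(-50,50,6):
    m=(e>=b)&(e<b+6)
    if m.sum(): print(b,int(m.sum()),'across med',np.median(c[m]).round(1),'max',c[m].max().round(1))
E
python3 bar.py pics/side11.npy 576.5 -119.8 183 -18.8
sed -i 's/(p\[:,0\]-cx)\*np.cos(a)+(p\[:,1\]-cy)\*np.sin(a)/1000*(&)/; s/-(p\[:,0\]-cx)\*np.sin(a)+(p\[:,1\]-cy)\*np.cos(a)/1000*(&)/; s/(al\[k\]\*1000)/al[k]/; s/c=ac\[k\]\*1000/c=ac[k]/' bar.py; python3 bar.py pics/side11.npy 576.5 -119.8 183 -18.8
```

```text
-50 11 across med 5.5 max 10.0
-44 30 across med 4.1 max 10.8
-38 16 across med 9.2 max 12.7
-32 10 across med 9.2 max 10.5
-26 11 across med 9.5 max 10.6
-20 12 across med 8.7 max 10.8
-14 2 across med 9.8 max 10.8
22 10 across med 10.9 max 12.1
28 10 across med 9.6 max 11.8
34 9 across med 9.7 max 10.9
40 9 across med 9.4 max 11.0
```

Call:
{"method": "arm_command", "body": {
  "motion": [
    [[0,0,0],[0,0,3],1],
    [[0,0,0],[0,0,0],1]
  ]
}}

```text
time: 23.75
position: [0.5769, -0.1202, 0.139]
tool_rot: [-3.084, 0.597, -0.0]
ft_force: [-1.5, 0.5, 0.4]
grip_width: 0.178
```

```bash
python3 go.py
```

```text
t 23.75 pos [ 576.9 -120.2  139. ] yawx -21.9 tilt 0.01 grip 15.5 F [-1.5  0.5  0.4] T [0.11 0.54 0.55] q [ 0.17  0.23 -0.01  1.69  0.    1.22 -1.8 ]
```

Call:
{"method": "arm_command", "body": {
  "motion": [
    [[0,0,0],[0,0,3],1],
    [[0,0,0],[0,0,0],1]
  ]
}}

```text
time: 23.92
position: [0.5767, -0.1202, 0.1389]
tool_rot: [-3.067, 0.678, 0.0]
ft_force: [-0.6, 0.9, -16.3]
grip_width: 0.18
```

```bash
python3 go.py;  python3 - <<'E'
from h import *
im,d=optics.get_image('side'); np.save('pics/side12.npy',d); crop('side',im,300,90,460,230,5,'pics/s12.png')
E
python3 bar.py pics/side12.npy 576.5 -119.8 183 -24.8; python3 bar.py pics/side10.npy 577 -118.5 304 134.9
```

```text
t 23.92 pos [ 576.7 -120.2  138.9] yawx -24.9 tilt 0.02 grip 15.7 F [ -0.6   0.9 -16.3] T [0.29 0.35 0.12] q [ 0.17  0.23 -0.01  1.69  0.    1.22 -1.85]
-50 6 across med 6.1 max 9.0
-44 34 across med 2.1 max 11.1
-38 12 across med 9.6 max 10.4
-32 11 across med 9.0 max 11.1
-26 9 across med 9.8 max 10.4
-20 11 across med 9.7 max 10.9
28 12 across med 10.0 max 12.3
34 6 across med 9.5 max 10.2
40 6 across med 8.9 max 9.8
46 1 across med 8.5 max 8.5
10 3 across med -9.3 max -9.0
16 4 across med -9.8 max -9.6
22 4 across med -9.8 max -9.5
28 6 across med -9.8 max -9.7
34 4 across med -9.9 max -9.5
40 43 across med -3.3 max 5.7
46 15 across med -1.8 max 3.7
```

View pics/s12.png

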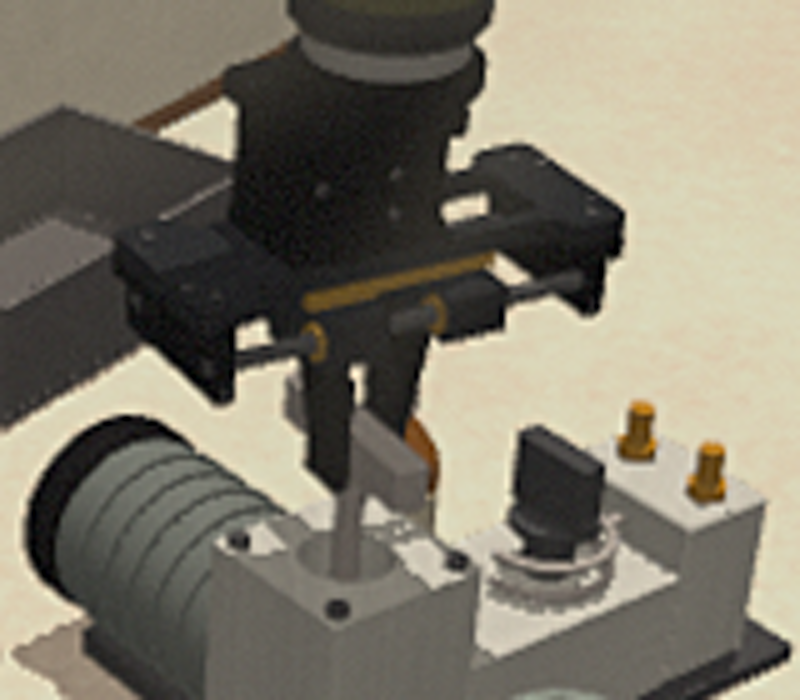

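Past -10° the torque plateaus and then the wrist load jumps to -16 N. The socket is straining on a nut that's at its stop, so I'll stop here, back off inside the free play and watch the torque.

Call:
{"method": "arm_command", "body": {
  "motion": [
    [[0,0,0],[0,0,-4],1],
    [[0,0,0],[0,0,-4],1],
    [[0,0,0],[0,0,0],1]
  ]
}}

```text
time: 24.22
position: [0.5763, -0.1201, 0.138]
tool_rot: [3.108, -0.455, -0.002]
ft_force: [-2.9, 0.1, -9.1]
grip_width: 0.18
```

```bash
python3 go.py
```

```text
t 24.22 pos [ 576.3 -120.1  138. ] yawx -16.7 tilt 0.06 grip 15.6 F [-2.9  0.1 -9.1] T [0.06 0.33 0.54] q [ 0.18  0.23 -0.02  1.69  0.01  1.22 -1.71]
```

Call:
{"method": "arm_command", "body": {
  "motion": [
    [[0,0,0],[0,0,-4],1],
    [[0,0,0],[0,0,-4],1],
    [[0,0,0],[0,0,0],1]
  ]
}}

```text
time: 24.47
position: [0.5769, -0.1204, 0.1392]
tool_rot: [3.132, -0.241, 0.0]
ft_force: [-1.8, -0.1, -3.5]
grip_width: 0.178
```

```bash
python3 go.py
```

```text
t 24.47 pos [ 576.9 -120.4  139.2] yawx -8.8 tilt 0.02 grip 15.5 F [-1.8 -0.1 -3.5] T [0.23 0.4  0.76] q [ 0.19  0.23 -0.04  1.69  0.01  1.22 -1.57]
```

Call:
{"method": "arm_command", "body": {
  "motion": [
    [[0,0,0],[0,0,-4],1],
    [[0,0,0],[0,0,-4],1],
    [[0,0,0],[0,0,-2],1],
    [[0,0,0],[0,0,0],1]
  ]
}}

```text
time: 24.8
position: [0.5768, -0.1204, 0.1393]
tool_rot: [-3.141, -0.026, -0.001]
ft_force: [-1.6, 1.6, -4.1]
grip_width: 0.181
```

```bash
python3 go.py 576.5 -120 250 1
```

```text
t 24.8 pos [ 576.8 -120.4  139.3] yawx 0.9 tilt 0.03 grip 15.8 F [-1.6  1.6 -4.1] T [0.31 0.57 0.04] q [ 0.21  0.23 -0.06  1.69  0.01  1.22 -1.4 ]
shift in tool now [  -0.2   -0.5 -110.7]
turn [-0.01 -0.02 -0.07] (z+ = clockwise) shift in target frame [  -0.3   -0.4 -110.7]
```

At +1° the key is free again (0.04 N m), which matches the predicted contact angle for a nut at its stop. Lifting straight out, then checking the nut with the top camera.

Call:
{"method": "arm_command", "body": {
  "motion": [
    [[0,0,-4],[0,0,0],1],
    [[0,0,-10],[0,0,0],1],
    [[0,0,-15],[0,0,0],1],
    [[0,0,-15],[0,0,0],1],
    [[0,0,0],[0,0,0],1]
  ]
}}

```text
time: 25.22
position: [0.5793, -0.1211, 0.1878]
tool_rot: [3.14, 0.026, 0.012]
ft_force: [-1.4, 0.6, -2.0]
grip_width: 0.177
```

Call:
{"method": "arm_command", "body": {
  "motion": [
    [[0,0,-20],[0,0,0],1],
    [[0,0,-25],[0,0,0],1],
    [[0,0,-25],[0,0,0],1],
    [[0,0,-5],[0,0,0],1],
    [[0,0,0],[0,0,0],1]
  ]
}}

```text
time: 25.63
position: [0.5785, -0.1208, 0.2601]
tool_rot: [3.14, 0.028, 0.009]
ft_force: [0.5, -0.0, -4.9]
grip_width: 0.176
```

```bash
python3 go.py 490 0 262 7
```

```text
t 25.63 pos [ 578.5 -120.8  260.1] yawx 1.0 tilt 0.35 grip 15.3 F [ 0.5 -0.  -4.9] T [ 0.04  0.01 -0.07] q [ 0.21  0.17 -0.05  1.52  0.01  1.45 -1.4 ]
shift in tool now [ -86.3 -122.4   -2.6]
turn [ 0.1  -0.33 -5.98] (z+ = clockwise) shift in target frame [ -73.1 -130.7   -1.9]
```

Call:
{"method": "arm_command", "body": {
  "motion": [
    [[-10,-14,0],[0,0,0],1],
    [[-15,-21,0],[0,0,0],1],
    [[-15,-22,0],[0,0,0],1],
    [[-15,-22,0],[0,0,0],1],
    [[-15,-22,0],[0,0,0],1],
    [[-13,-20,0],[0,0,0],1],
    [[0,0,0],[0,0,0],1]
  ]
}}

```text
time: 26.22
position: [0.4884, 0.0046, 0.2559]
tool_rot: [-3.139, -0.04, 0.005]
ft_force: [-0.0, 0.3, -4.2]
grip_width: 0.175
```

```bash
python3 go.py 562 162.8 262 7; python3 - <<'E'
from h import *
im,d=optics.get_image('top'); np.save('pics/top13.npy',d); cv2.imwrite('pics/top13.png',im)
cv2.imwrite('pics/n13.png',cv2.convertScaleAbs(cv2.resize(im[230:256,392:420],None,fx=24,fy=24,interpolation=cv2.INTER_CUBIC),alpha=1.6,beta=10))
im,d=optics.get_image('side'); np.save('pics/side13.npy',d); cv2.imwrite('pics/side13.png',im)
E
```

```text
t 26.22 pos [488.4   4.6 255.9] yawx 1.4 tilt 0.24 grip 15.3 F [-0.   0.3 -4.2] T [0.14 0.04 0.07] q [ 0.1  -0.04 -0.16  1.75 -0.01  1.43 -1.6 ]
shift in tool now [  77.6 -156.3   -6. ]
turn [-0.16  0.19 -5.55] (z+ = clockwise) shift in target frame [  92.3 -148.    -6.1]
```

View pics/n13.png

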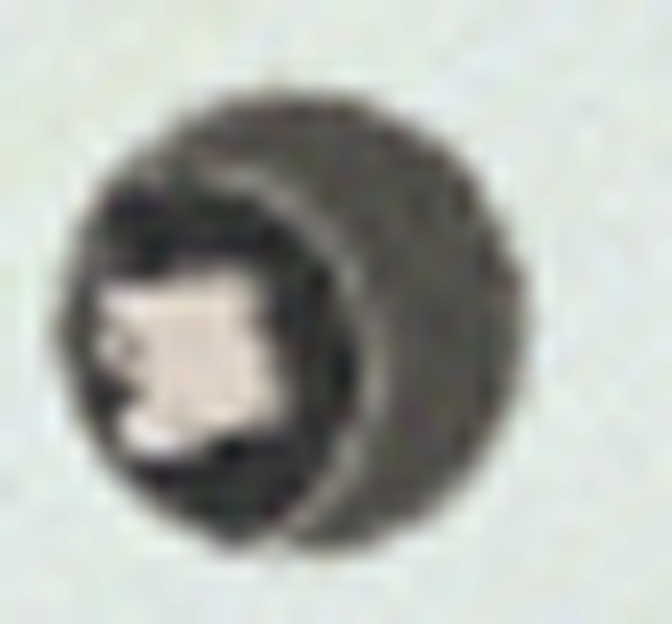

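View pics/side13.png

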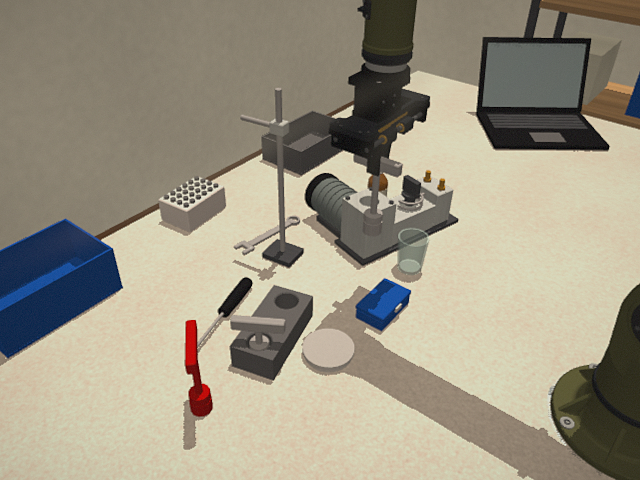

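The nut's flats are now at about 13–15° in the world, against 15.3° predicted for the stop, so the nut is tight. All bystanders are where they were. Pocket b at (287,299) in the side view is free. Returning the key.

```bash
python3 keyfit.py pics/side13.npy 488.4 4.6 150; python3 go.py 560.8 162.9 262 7
```

```text
socket 278 [492.    2.3] z 0.1543 0.186
shank 196 [492.   3.] z 0.2003 0.2599
t 26.32 pos [ 4.906e+02 -2.000e-01  2.561e+02] yawx 1.2 tilt 0.09 grip 15.4 F [ 0.2 -1.8 -3.9] T [-0.08 -0.03 -0.01] q [ 0.1  -0.03 -0.15  1.74 -0.    1.43 -1.6 ]
shift in tool now [  73.5 -161.7   -6.1]
turn [ 0.03  0.08 -5.83] (z+ = clockwise) shift in target frame [  89.5 -153.4   -5.9]
```

Call:
{"method": "arm_command", "body": {
  "motion": [
    [[8,-16,-1],[0,0,-3],1],
    [[14,-27,-1],[0,0,-2.5],1],
    [[15,-27,-1],[0,0,0],1],
    [[15,-27,-1],[0,0,0],1],
    [[15,-25,-1],[0,0,0],1],
    [[15,-21,-1],[0,0,0],1],
    [[6,-9,0],[0,0,0],1],
    [[0,0,0],[0,0,0],1]
  ]
}}

```text
time: 26.98
position: [0.565, 0.1617, 0.2616]
tool_rot: [-3.135, -0.185, 0.003]
ft_force: [0.5, 0.3, -4.1]
grip_width: 0.182
```

```bash
python3 go.py 560.8 162.9 262 7
```

```text
t 26.98 pos [565.  161.7 261.6] yawx 6.8 tilt 0.14 grip 15.8 F [ 0.5  0.3 -4.1] T [-0.01  0.07 -0.  ] q [-0.07  0.18 -0.29  1.51  0.05  1.46 -1.81]
shift in tool now [-4.  -1.7 -0.4]
turn [-0.09  0.1  -0.23] (z+ = clockwise) shift in target frame [-4.  -1.7 -0.4]
```

Call:
{"method": "arm_command", "body": {
  "motion": [
    [[-4,-1.5,0],[0,0,0],1],
    [[0,0,20],[0,0,0],1],
    [[0,0,25],[0,0,0],1],
    [[0,0,25],[0,0,0],1],
    [[0,0,15],[0,0,0],1],
    [[0,0,5],[0,0,0],1],
    [[0,0,0],[0,0,0],1],
    [[0,0,0],[0,0,0],1]
  ]
}}

```text
time: 27.65
position: [0.5606, 0.1588, 0.1744]
tool_rot: [3.136, 0.177, 0.002]
ft_force: [-0.3, 0.7, -4.6]
grip_width: 0.177
```

```bash
python3 go.py 560.8 162.9 116 7; python3 - <<'E'
from h import *
im,d=optics.get_image('side'); np.save('pics/side14.npy',d); crop('side',im,207,200,367,340,5,'pics/s14.png')
E
python3 keyfit.py pics/side14.npy 561 163 65
```

```text
t 27.65 pos [560.6 158.8 174.4] yawx 6.5 tilt 0.06 grip 15.4 F [-0.3  0.7 -4.6] T [ 0.02 -0.08 -0.05] q [-0.07  0.21 -0.29  1.66  0.06  1.29 -1.83]
shift in tool now [ 0.6 -4.  58.4]
turn [ 0.03 -0.06 -0.52] (z+ = clockwise) shift in target frame [ 0.7 -4.  58.4]
socket 260 [563.3 159.3] z 0.0691 0.101
shank 182 [562.8 159.9] z 0.1152 0.1749
```

View pics/s14.png

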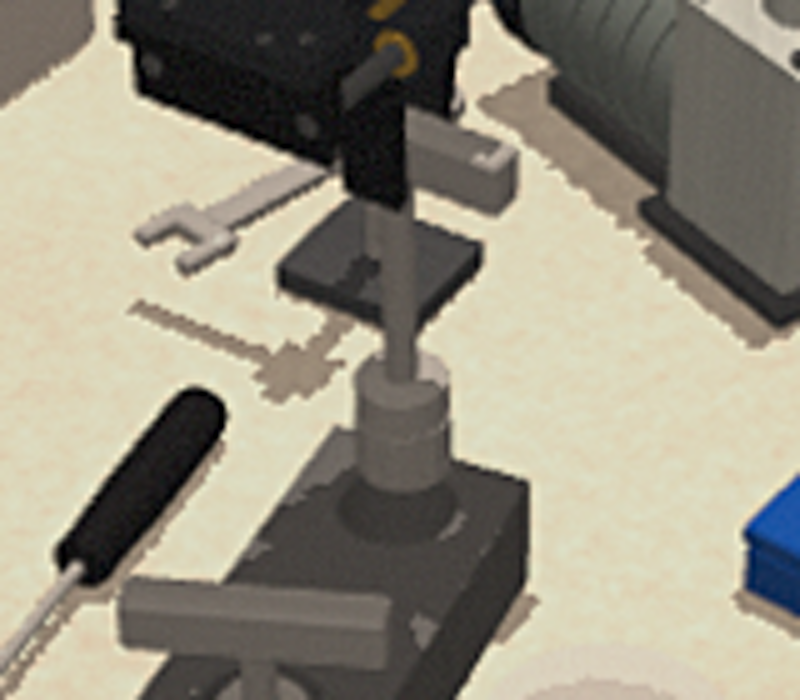

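Call:
{"method": "arm_command", "body": {
  "motion": [
    [[0.5,-4,0],[0,0,0],1],
    [[0,0,0],[0,0,0],1],
    [[0,0,10],[0,0,0],1],
    [[0,0,15],[0,0,0],1],
    [[0,0,12],[0,0,0],1],
    [[0,0,0],[0,0,0],1]
  ]
}}

```text
time: 28.2
position: [0.5579, 0.1632, 0.133]
tool_rot: [3.135, 0.18, -0.009]
ft_force: [-1.4, -0.6, -5.3]
grip_width: 0.179
```

```bash
python3 go.py 560.8 162.9 114 7
```

```text
t 28.2 pos [557.9 163.2 133. ] yawx 6.6 tilt 0.34 grip 15.6 F [-1.4 -0.6 -5.3] T [-0.04  0.16  0.01] q [-0.08  0.24 -0.29  1.7   0.07  1.22 -1.84]
shift in tool now [ 2.9  0.6 18.9]
turn [ 0.06  0.34 -0.42] (z+ = clockwise) shift in target frame [ 2.8  0.7 19. ]
```

Call:
{"method": "arm_command", "body": {
  "motion": [
    [[0,0,5],[0,0,0],1],
    [[0,0,4],[0,0,0],1],
    [[0,0,0],[0,0,0],1],
    [[0,0,0],[0,0,0],1]
  ]
}}

```text
time: 28.53
position: [0.5603, 0.1641, 0.1277]
tool_rot: [3.136, 0.18, 0.0]
ft_force: [0.9, 0.7, -4.5]
grip_width: 0.18
```

```bash
python3 go.py 560.8 162.9 114 7
```

```text
t 28.53 pos [560.3 164.1 127.7] yawx 6.6 tilt 0.01 grip 15.7 F [ 0.9  0.7 -4.5] T [ 0.02 -0.05 -0.01] q [-0.08  0.24 -0.29  1.71  0.07  1.2  -1.84]
shift in tool now [ 0.3  1.2 13.7]
turn [ 0.   -0.01 -0.42] (z+ = clockwise) shift in target frame [ 0.3  1.2 13.7]
```

Call:
{"method": "arm_command", "body": {
  "motion": [
    [[0,1,5],[0,0,0],1],
    [[0,0,5],[0,0,0],1],
    [[0,0,2],[0,0,0],1],
    [[0,0,0],[0,0,0],1],
    [[0,0,0],[0,0,0],1]
  ]
}}

```text
time: 28.95
position: [0.5601, 0.163, 0.1152]
tool_rot: [3.136, 0.18, -0.001]
ft_force: [-0.3, 0.3, -3.9]
grip_width: 0.177
```

```bash
python3 go.py 560.8 162.9 114 7
```

```text
t 28.95 pos [560.1 163.  115.2] yawx 6.6 tilt 0.03 grip 15.4 F [-0.3  0.3 -3.9] T [ 0.01 -0.03  0.01] q [-0.08  0.25 -0.29  1.72  0.08  1.18 -1.84]
shift in tool now [0.7 0.2 1.2]
turn [ 0.01  0.03 -0.43] (z+ = clockwise) shift in target frame [0.7 0.2 1.2]
```

Call:
{"method": "arm_command", "body": {
  "motion": [
    [[0,0,1.2],[0,0,0],1],
    [[0,0,0],[0,0,0],1],
    [[0,0,0],[0,0,0],1]
  ]
}}

```text
time: 29.2
position: [0.5604, 0.1631, 0.1144]
tool_rot: [3.136, 0.18, 0.0]
ft_force: [0.6, 0.1, -3.6]
grip_width: 0.182
```

```bash
python3 go.py 560.8 162.9 114 7
```

```text
t 29.2 pos [560.4 163.1 114.4] yawx 6.6 tilt 0.01 grip 15.8 F [ 0.6  0.1 -3.6] T [ 0.05  0.06 -0.  ] q [-0.08  0.25 -0.29  1.72  0.08  1.17 -1.84]
shift in tool now [0.4 0.2 0.4]
turn [ 0.   -0.01 -0.42] (z+ = clockwise) shift in target frame [0.4 0.3 0.4]
```

Call:
{"method": "arm_command", "body": {
  "motion": [
    [[0,0,1],[0,0,0],1],
    [[0,0,0],[0,0,0],1],
    [[0,0,0],[0,0,0],1]
  ]
}}

```text
time: 29.45
position: [0.5607, 0.1632, 0.114]
tool_rot: [-3.136, -0.18, -0.002]
ft_force: [-0.1, -0.2, -0.7]
grip_width: 0.18
```

Call:
{"method": "arm_command", "body": {
  "motion": [
    [[0,0,0],[0,0,0],0.5],
    [[0,0,0],[0,0,0],0.5],
    [[0,0,0],[0,0,0],0.5],
    [[0,0,0],[0,0,0],0.5],
    [[0,0,0],[0,0,0],0.5],
    [[0,0,-5],[0,0,0],0.5],
    [[0,0,-15],[0,0,0],0.5],
    [[0,0,-30],[0,0,0],0.5]
  ]
}}

```text
time: 30.12
position: [0.5578, 0.1622, 0.1605]
tool_rot: [3.135, 0.18, -0.011]
ft_force: [0.6, -0.7, -0.3]
grip_width: 0.494
```

Call:
{"method": "arm_command", "body": {
  "motion": [
    [[0,0,-35],[0,0,0],0.5],
    [[0,0,-35],[0,0,0],0.5],
    [[0,0,0],[0,0,0],0.5]
  ]
}}

```text
time: 30.37
position: [0.5641, 0.1646, 0.2419]
tool_rot: [-3.134, -0.18, -0.02]
ft_force: [0.6, 0.6, 1.8]
grip_width: 0.5
```

```bash
python3 go.py; python3 - <<'E'
from h import *
im,d=optics.get_image('side'); np.save('pics/side15.npy',d); cv2.imwrite('pics/side15.png',im)
im,d=optics.get_image('top'); np.save('pics/top15.npy',d); cv2.imwrite('pics/top15.png',im)
E
python3 keyfit.py pics/side15.npy 562 163 8; python3 keyfit.py pics/side0.npy 562 163 8; python3 - <<'E'
import os; os.chdir('.')
from fit import *
for t in('0','15'):
    W=world('side',np.load(f'pics/side{t}.npy'))
    p=sel(W,(.5,.1,.15),(.62,.22,.17)); print(rect(p),'topz',np.percentile(p[:,2],[5,50,95]).round(4))
    print(rect(sel(W,(.45,-.3,.124),(.65,-.17,.138))))
E
```

```text
t 30.37 pos [564.1 164.6 241.9] yawx 6.6 tilt 0.76 grip 43.5 F [0.6 0.6 1.8] T [ 0.03 -0.06  0.02] q [-0.08  0.17 -0.29  1.56  0.05  1.4  -1.83]
socket 48 [566.8 159.4] z 0.0285 0.0438
shank 166 [562.9 163.9] z 0.0581 0.1176
socket 56 [566.5 159.4] z 0.0268 0.044
shank 163 [563.4 163.5] z 0.0584 0.1178
(array([561.8, 164. ]), array([91.2, 19.2]), np.float32(6.7), 494) topz [0.1512 0.1595 0.162 ]
(array([ 544.7, -232.1]), array([18.1, 44.7]), np.float32(151.1), 112)
(array([561.8, 163.9]), array([89.9, 20.4]), np.float32(5.6), 489) topz [0.1511 0.1595 0.1621]
(array([ 544.1, -233.4]), array([17.9, 46.6]), np.float32(162.9), 114)
```

View pics/side15.png

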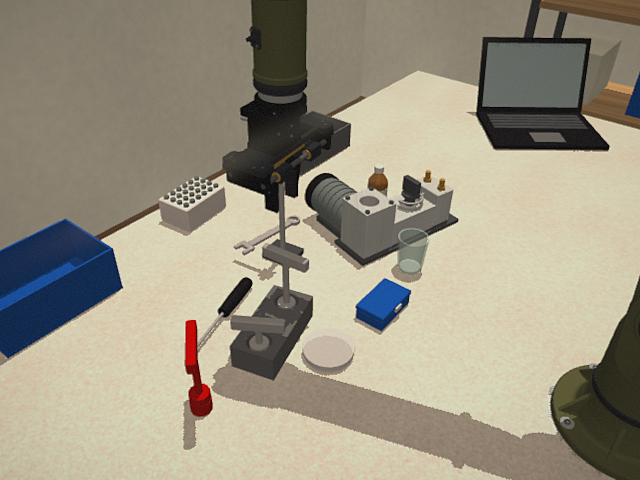

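The key stands in its pocket at (287,299) in the side view, at the same pose and height as at the start. The gripper is clear above it and the bystanders haven't moved. Handing in.

Call:
{"method": "arm_command", "body": {
  "motion": [
    [[0,0,0],[0,0,0],0.5],
    [[0,0,0],[0,0,0],0.5],
    [[0,0,0],[0,0,0],0.5]
  ]
}}

```text
time: 30.72
position: [0.5595, 0.1628, 0.2318]
tool_rot: [3.136, 0.18, -0.004]
ft_force: [0.7, 0.7, -0.4]
grip_width: 0.498
```

```bash
python3 -c "
from bench import ctrl
print(ctrl.close_job())"
```

```text
the job is handed in; nothing more can be done
None
```

I turned the cam clockwise to its stop, tightened the nut with the long key, and stood the key back in its pocket. The job was handed in at about 31 s; the interface reports no verdict.

**Cam:** it turned about 170° until the torque jumped to 1.1 N m. The manifold moved in about 5–6 mm and no gap shows. Its grip bar is in line with the pump's cross axis within the camera's few degrees.

**Nut:** I turned the key clockwise until the nut reached its stop. With the key out, the nut's flats read about 13–15° in the top view, against 15.3° expected at the stop.

**Key:** it is released and upright in pocket b, within about 1 mm of its starting position and at its starting height. The gripper is clear above it. In the last side picture the bystanders look unmoved; I didn't measure them.

**Disagreements:**
- **Fingertip position:** the side camera showed the fingertips about 35 mm shorter than the stated tool frame. My first cam grasp closed on nothing, so I worked from the camera's value after that.
- **Nut torque:** past the nut's stop it rose to 0.77 N m and then levelled off near 0.5, while the key still turned about 15° more. The wrist load briefly read -16 N, so I backed off inside the free play until the key was free.

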